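# Find the lid that snaps onto the clock tub

### The job

Close the tub that stands in the green packing nest: of the three blue lids on the slanted stands only one fits, so try them on until one goes fully home and snaps level under both clips, and leave it there. Lay each lid that turns out not to fit in the yellow basket, leave lids you need not try on their stands, and do not push about or knock over the clocks, carton, bottle and other things standing around.

Things in the scene. Friction and masses are not known exactly. Their poses are not given: they have to be found in the camera images.
- tub_rim (a point): rim centre, in the rim's top plane, of the fixed white tub (75 mm tall) in the green nest; z up, x along the lid's long side. Home: plate underside on this plane (lid origin 14 mm below), lid x along this x either way round, skirt outside the rim, 1.5 mm play a side, 2 mm lead-in. A wrong lid (its hidden skirt inside is too small) stops with the skirt on the rim, 11 to 14 mm above home
- clips (a point): point 6 mm above the rim centre, level with the hooks of the two grey spring clips, which stand 59 mm from it at both x ends and reach 19 mm above the rim. Going down, the plate's ends meet their ramps about 12 mm above home and push them apart (6 to 12 N in all); the clips snap over the plate in the last 3 mm
- nest: flat green packing nest, fixed, 160 by 130 mm; origin under its centre, same axes as the rim. Only the tub standing here is to be closed; two more tubs wait at the far side of the table. Which lid fits changes from start to start and cannot be seen from outside
- basket: yellow open basket, fixed, for misfits: outside 170 (x) by 250 (y) mm, 42 mm tall, walls and floor 5 mm; origin under its centre, z up. Two lids fit side by side along its y, each with lid x along basket x
- lid_1: look-alike lid: blue plate 124 (x) by 90 (y) by 4 mm over a skirt 14 mm deep, 112 by 90 mm outside. White grip fin on the middle of the plate: 44 mm along x, 14 mm thick along y, 28 mm tall. Origin: centre of the skirt's lower edge, z out of the plate (plate top z = 18, fin top 46 mm). Same after a half turn about z. About 80 g. Starts on a stand of 25 degrees slope
- lid_2: look-alike lid: blue plate 124 (x) by 90 (y) by 4 mm over a skirt 14 mm deep, 112 by 90 mm outside. White grip fin on the middle of the plate: 44 mm along x, 14 mm thick along y, 28 mm tall. Origin: centre of the skirt's lower edge, z out of the plate (plate top z = 18, fin top 46 mm). Same after a half turn about z. About 80 g. Starts on a stand of 32 degrees slope
- lid_3: look-alike lid: blue plate 124 (x) by 90 (y) by 4 mm over a skirt 14 mm deep, 112 by 90 mm outside. White grip fin on the middle of the plate: 44 mm along x, 14 mm thick along y, 28 mm tall. Origin: centre of the skirt's lower edge, z out of the plate (plate top z = 18, fin top 46 mm). Same after a half turn about z. About 80 g. Starts on a stand of 40 degrees slope
- lid_1_seat (a point): point on lid 1, middle of the plate's underside, 14 mm from the lid's origin along lid z; same axes. At the start the lid lies fin out on a fixed white stand that slopes sideways (to the robot's left or right, along lid x; level along lid y), its lower end against a 10 mm lip
- lid_2_seat (a point): point on lid 2, middle of the plate's underside, 14 mm from the lid's origin along lid z; same axes. At the start the lid lies fin out on a fixed white stand that slopes sideways (to the robot's left or right, along lid x; level along lid y), its lower end against a 10 mm lip
- lid_3_seat (a point): point on lid 3, middle of the plate's underside, 14 mm from the lid's origin along lid z; same axes. At the start the lid lies fin out on a fixed white stand that slopes sideways (to the robot's left or right, along lid x; level along lid y), its lower end against a 10 mm lip
- alarm_clock: green round alarm clock, 60 mm wide, 68 mm tall, 40 mm deep, bystander; origin under its centre
- carton: brown carton 60 by 35 mm, 75 mm tall, bystander between the stands; origin under its centre
- glue_bottle: small white bottle, 32 mm across, 80 mm tall, bystander between the stands; origin under its centre
- tape_roll: brown roll, 90 mm across, 45 mm tall, bystander at the left; origin under its centre
- knife: orange closed box cutter about 160 mm long, lying flat, bystander at the right; origin under its centre
- mug: white mug 90 mm tall, bystander at the right; origin under its centre
- desk_clock: blue square clock 90 mm tall, bystander at the left; origin under its centre
Not all that is in view belongs to the job. What is shaped like the lid_2 but orange, pink or turquoise is not meant.

How it is judged (in metres and radians):
At the end, for the whole second after the job is handed in: One lid is home on the tub in the nest: plate underside within 3 mm of the rim plane, centred within 6 mm, level within 0.06 rad. Each other lid is either still on its stand (moved less than 15 mm) or inside the basket. All lids are at rest ((((z of lid_1_seat in the frame of tub_rim between -0.003 and 0.003 m and horizontal distance between lid_1_seat and tub_rim below 0.006 m and angle between lid_1's own z axis and vertical below 0.06 rad) and (distance of lid_2_seat from where it was at the start of the episode below 0.015 m or (x of lid_2_seat in the frame of basket between -0.08 and 0.08 m and y of lid_2_seat in the frame of basket between -0.12 and 0.12 m and height (world z) of lid_2_seat below 0.085 m)) and (distance of lid_3_seat from where it was at the start of the episode below 0.015 m or (x of lid_3_seat in the frame of basket between -0.08 and 0.08 m and y of lid_3_seat in the frame of basket between -0.12 and 0.12 m and height (world z) of lid_3_seat below 0.085 m))) or ((z of lid_2_seat in the frame of tub_rim between -0.003 and 0.003 m and horizontal distance between lid_2_seat and tub_rim below 0.006 m and angle between lid_2's own z axis and vertical below 0.06 rad) and (distance of lid_1_seat from where it was at the start of the episode below 0.015 m or (x of lid_1_seat in the frame of basket between -0.08 and 0.08 m and y of lid_1_seat in the frame of basket between -0.12 and 0.12 m and height (world z) of lid_1_seat below 0.085 m)) and (distance of lid_3_seat from where it was at the start of the episode below 0.015 m or (x of lid_3_seat in the frame of basket between -0.08 and 0.08 m and y of lid_3_seat in the frame of basket between -0.12 and 0.12 m and height (world z) of lid_3_seat below 0.085 m))) or ((z of lid_3_seat in the frame of tub_rim between -0.003 and 0.003 m and horizontal distance between lid_3_seat and tub_rim below 0.006 m and angle between lid_3's own z axis and vertical below 0.06 rad) and (distance of lid_1_seat from where it was at the start of the episode below 0.015 m or (x of lid_1_seat in the frame of basket between -0.08 and 0.08 m and y of lid_1_seat in the frame of basket between -0.12 and 0.12 m and height (world z) of lid_1_seat below 0.085 m)) and (distance of lid_2_seat from where it was at the start of the episode below 0.015 m or (x of lid_2_seat in the frame of basket between -0.08 and 0.08 m and y of lid_2_seat in the frame of basket between -0.12 and 0.12 m and height (world z) of lid_2_seat below 0.085 m)))) and linear speed of each of lid_1, lid_2, lid_3 below 0.02 m/s); the robot touches nothing.
It fails at once if a bystander is pushed more than 30 mm (distance of any of alarm_clock, carton, glue_bottle, tape_roll, knife, mug, desk_clock from where it was at the start of the episode above 0.03 m).
It fails at once if a bystander is tipped over (angle between any of alarm_clock, carton, glue_bottle, tape_roll, knife, mug, desk_clock's own z axis and vertical above 0.5 rad).
It also fails if it takes over 72 s, if anything falls off the work surface, if the arm or the gripper's body presses on something with over 40 N, if the wrist force passes 120 N, or if a joint passes its speed limit or range.

### The arm

A 6-joint arm with a two-finger parallel gripper is mounted at the origin on the work surface. World frame = base frame: x ahead of the robot, y to its left, z up, the work surface at z = 0. Lengths are in mm, angles in rad, forces in N, time in s.
With the tool pointing down it reaches from about 350 to 1000 mm from the base axis. Payload 7.1 kg.
Tool frame: the origin (TCP) lies midway between the tips of the shut fingers; the grasp point (between the pads) lies 19 mm behind it; z points along the fingers, y is the direction in which the jaws open and shut (so a half turn about z gives the same grasp; the last joint's range is limited). The gripper opens to 85 mm and grips with 20 to 120 N. Pads are 22 mm wide; open, the fingers measure 114 mm over their backs; the gripper's body (76 mm by 85 mm) begins 54 mm behind the grasp point. The pads swing forward as they close: fully open they stand 13 mm farther back than shut.
Start: joints at [1.113, 0.423, 1.63, -0, 1.089, -0.019], TCP at [265.501, 565.786, 231.319] pointing down, gripper open.
Joint ranges: [-3, 3], [-0.9, 2.11], [0.09, 2.58], [-1.31, 4.45], [0.11, 2.69], [-2.54, 2.54]. Speed limits (rad/s): [2.39, 2.39, 3.01, 3.14, 3.14, 3.14].

### API

Orientations are given as a unit quaternion [x, y, z, w].
In Python, from station import env, cams, models gives the robot as it stands.
- The arm moves only by the tool step_arm, never from a script. Its argument "plan" is a list that holds one entry, the list of rows, each a list of 7 numbers: the shift along the tool's x, y, z as a fraction of full scale, then the turn, a rotation vector about the tool's x, y, z as a fraction of full scale, then the gripper command: -1 is fully open, 1 is shut, values between are in proportion. In form: [[[dx, dy, dz, wx, wy, wz, grip], ...]]. A call has 1 to 10 rows; each row is the pose to reach, as a shift and turn from the pose commanded when the call began, along the tool's axes at that moment; what a row does not reach only later rows make up. Full scale, the value 1, is 1 m for a shift and 120 degrees for a turn. A row lasts 1/8 s, in which the tool goes at most 62.5 mm and 10.7 degrees, less where a joint would pass 70% of its speed; a pose out of reach is approached as far as the arm can. A call with a number of a shift or a turn outside -1 to 1 is refused whole. A call with a gripper value outside its range is refused whole. The fingers move at their own pace and stop on an object; "squeeze" is the grip in N (left out, the last holds). Time passes only in rows, so rows that repeat a pose let the fingers close. It gives the time, the measured TCP pose, the force and the opening at its end, in the units of the state.
- env.state(): the state, without advancing time (a new reading comes with each control period).
- cams.read_camera(name): name is "scene" or "top" or "wrist"; returns the picture (384x512x3 uint8, red, green, blue); there is no depth.
- cams.camera_info(name): a dict with "mtx" (3x3 intrinsics, pixels), "extrinsics" (4x4, takes a point from world to camera coordinates). Camera axes: x right, y down, z forward; pixel columns grow to the right and rows downward; lengths in mm; the calibration is good to about 2 mm. The wrist camera is an equidistant fisheye: a pixel r from the principal point sees the ray r / f radians off the axis. A picture is of the moment at which its call begins: read the wrist's pose just before it. camera_info takes no time and is no camera call; for the wrist camera it gives the pose at the moment of the call.
- env.finish_job(): hands the job in, once; it reports no verdict.
Trained networks look in the newest picture that a camera, given by its name, has taken for a name from the list of things; names that differ only in an ending like _2 or _b are one class to them, and where a whole thing is asked for, a point or a joint stands for the part that bears it (a point fixed in the world has none). Each returns a list of dicts, best first, with "score" (0 to 1); they miss things now and then, are a little off and sometimes report something else, mostly with a low value. They report only what shows in the picture. A call takes as long as a camera call. They do not tell look-alikes from the thing itself.
- models.look_for(camera, name): "position" ([x, y, z] in mm, in world coordinates, good to about 4 mm: the middle of the surface that is visible of it).
- models.silhouettes(camera, name): "region" (384x512 bool, what is visible of it).
The state is a dict: "time": time; "q": joint angles; "dq": joint speeds; "joint_efforts": joint torques, N m; "tool_pos": TCP position; "tcp_rot": TCP orientation; "force": force on the tool from outside, world axes, zero at the start; "moment": the same for the moment, N m; "opening": opening from 0.0 (shut) to 1.0 (fully open).
Only numpy, scipy, OpenCV 4.12 (cv2) and the standard library are available. Lean on these libraries where they do the work, as an engineer would, in place of code of your own. Each camera call takes 0.05 s, during which the arm holds its last target.

## Working session

There is one attempt and no reset: what is moved stays moved. The work goes in short steps, Python scripts to look and compute and a tool call to move; the robot and the scene stay as the last step left them, time stands still between calls to the robot, and variables do not carry over. Pictures are saved under pics/ and viewed, and the job is handed in when it is done.

Besides the shell and the picture viewer there is one more tool, called in YAML: its name, and indented under it one key for each argument. step_arm: Moves the arm, as the interface text tells. Shift numbers are shares of 1 m and turn numbers shares of 120 degrees, none past 1 either way. Its arguments: {"type":"object","properties":{"plan":{"type":"array"},"squeeze":{"type":"number"}},"required":["plan"]}

```bash
ls; mkdir -p pics
python3 - <<'E'
from station import env,cams,models
import cv2
for n in ["scene","top","wrist"]:
    im=cams.read_camera(n); cv2.imwrite(f"pics/{n}0.png",cv2.resize(im[:,:,::-1],(800,600)) )
    i=cams.camera_info(n); print(n,i["mtx"],i["extrinsics"])
    for t in ["lid_1","tub_rim","nest","basket"]:
        r=models.look_for(n,t); print(t,[(round(d["score"],2),[round(float(v)) for v in d["position"]]) for d in r])
print(env.state())
E
```

```text
pics
scene [[371.21566491   0.         264.35812405]
 [  0.         371.21566491 193.17367132]
 [  0.           0.           1.        ]] [[ 6.75781782e-01  7.37091195e-01 -3.94373889e-03 -3.36084757e+02]
 [ 4.07962164e-01 -3.78474312e-01 -8.30857429e-01 -1.36998695e+02]
 [-6.13910300e-01  5.59869418e-01 -5.56471364e-01  1.44903810e+03]
 [ 0.00000000e+00  0.00000000e+00  0.00000000e+00  1.00000000e+00]]
lid_1 [(0.97, [639, -18, 70]), (0.88, [640, 249, 56]), (0.77, [236, -361, 22]), (0.71, [813, -86, 19]), (0.68, [669, -268, 78]), (0.6, [488, -383, 15])]
tub_rim []
nest [(0.63, [484, -217, 6])]
basket [(0.65, [427, 209, 15])]
top [[346.7129029    0.         251.88431661]
 [  0.         346.7129029  192.46243445]
 [  0.           0.           1.        ]] [[ 1.68606017e-02 -9.99610748e-01  2.22277583e-02 -1.46956081e+01]
 [-9.85903173e-01 -2.03223750e-02 -1.66078096e-01  5.02113533e+02]
 [ 1.66465170e-01 -1.91142408e-02 -9.85862056e-01  1.08219140e+03]
 [ 0.00000000e+00  0.00000000e+00  0.00000000e+00  1.00000000e+00]]
lid_1 [(0.9, [224, -352, 18]), (0.7, [801, -68, 16]), (0.69, [630, 
[... 699 characters left out ...]
 17]), (0.46, [431, 532, 76])]
{'time': 0.75, 'q': array([ 1.11300957e+00,  4.23094066e-01,  1.62992246e+00,  1.44581869e-05,
        1.08858616e+00, -1.90474452e-02]), 'dq': array([ 0.00080039, -0.00136796, -0.00026294,  0.00133561, -0.00231432,
        0.0021817 ]), 'joint_efforts': array([-2.01375595e-03, -5.57232857e+01, -2.82116854e+01, -2.65182871e-04,
        7.41835483e-04, -3.32433942e-06]), 'tool_pos': array([265.48819879, 565.78269741, 231.31392891]), 'tcp_rot': array([ 2.17617703e-01,  9.76034085e-01, -3.35838583e-06, -7.40742485e-06]), 'force': array([ 0.82849949,  0.1341419 , -0.61723872]), 'moment': array([ 0.05474008, -0.08277775, -0.00579683]), 'opening': 1.0028740552412385}
```

View pics/scene0.png

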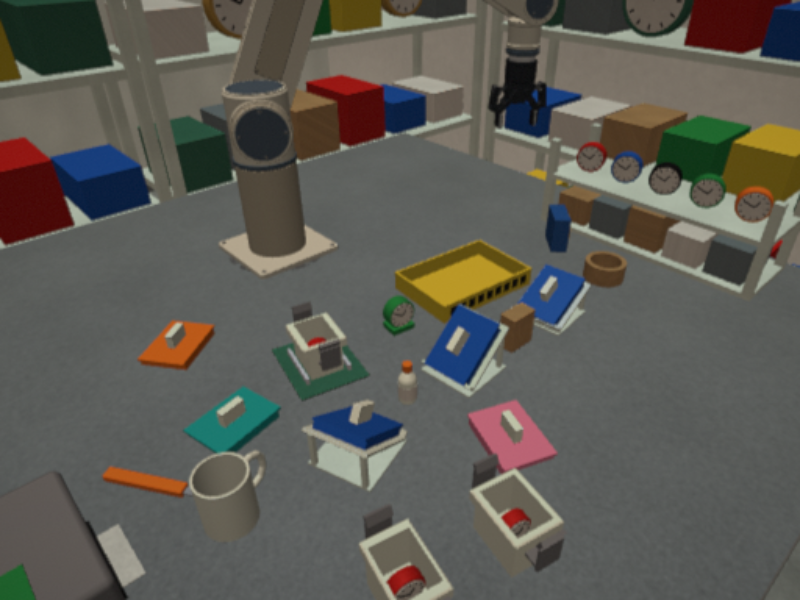

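View pics/top0.png

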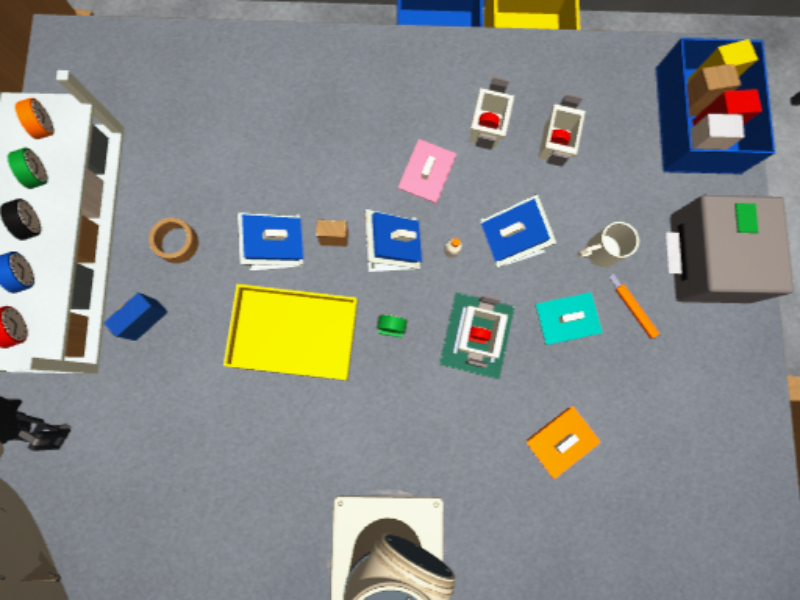

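View pics/wrist0.png

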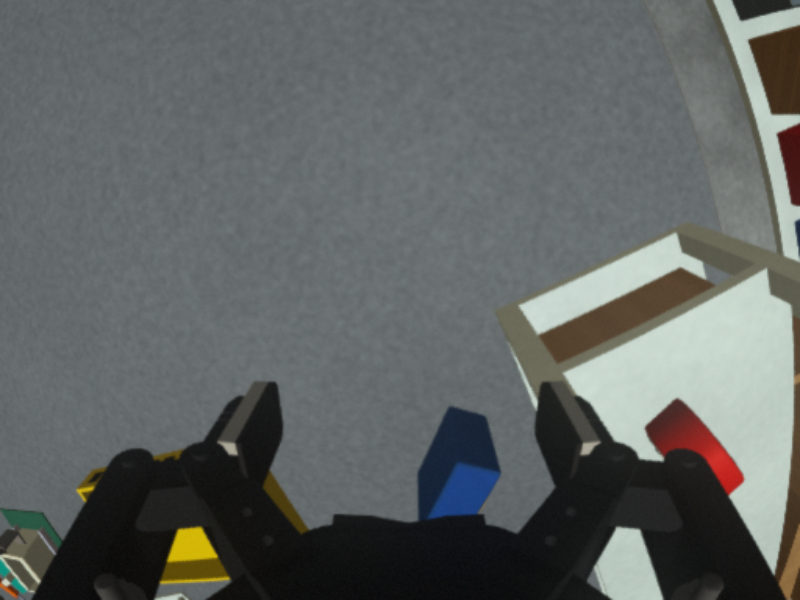

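Run:
```python
from station import env,cams,models
import cv2,numpy as np
s=cams.read_camera("scene");t=cams.read_camera("top")
np.save("s.npy",s);np.save("t.npy",t)
c=lambda im,x0,y0,w,h,k:cv2.resize(im[y0:y0+h,x0:x0+w,::-1],None,fx=k,fy=k,interpolation=cv2.INTER_CUBIC)
cv2.imwrite("pics/sc.png",c(s,170,150,220,165,3.6))
cv2.imwrite("pics/tc.png",c(t,140,110,220,140,3.6))
```

```text
(no output)
```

View pics/sc.png

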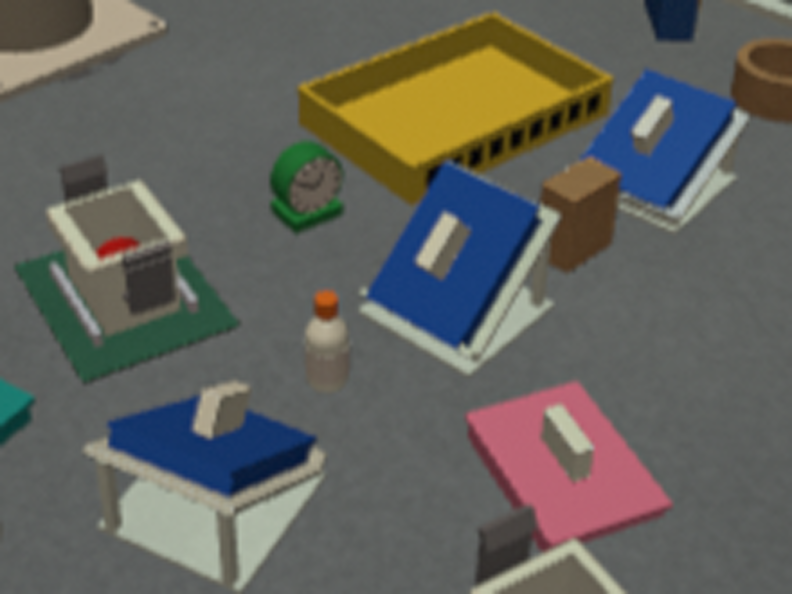

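View pics/tc.png

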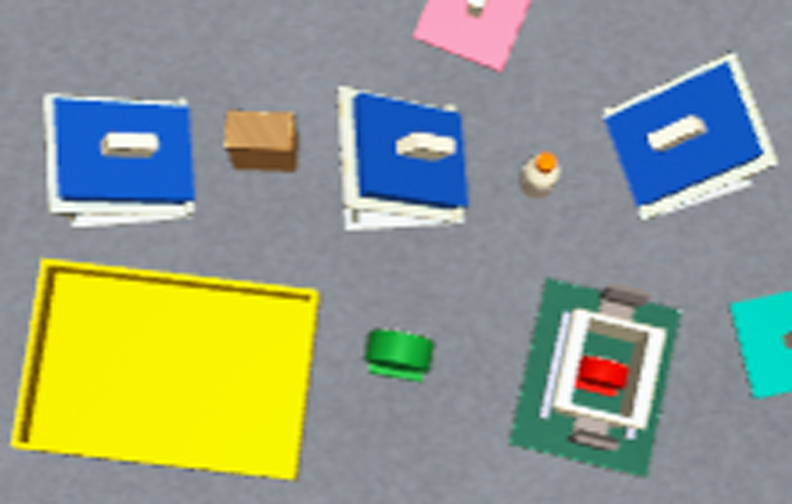

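```bash
cat > fit.py <<'E'
import cv2,numpy as np
from scipy.optimize import minimize
from scipy.spatial.transform import Rotation as R
from station import cams
INFO={n:cams.camera_info(n) for n in("scene","top")}
def proj(n,P,info=None):
    i=info or INFO[n];P=np.atleast_2d(P);E=i["extrinsics"];c=P@E[:3,:3].T+E[:3,3]
    K=i["mtx"]
    if n=="wrist":
        r=np.hypot(c[:,0],c[:,1]);th=np.arctan2(r,c[:,2]);s=np.where(r>1e-9,th/np.maximum(r,1e-9),0)
        return np.c_[K[0,0]*c[:,0]*s+K[0,2],K[1,1]*c[:,1]*s+K[1,2]]
    return np.c_[K[0,0]*c[:,0]/c[:,2]+K[0,2],K[1,1]*c[:,1]/c[:,2]+K[1,2]]
def box(x,y,z0,z1):
    return np.array([[a,b,c] for a in(-x,x) for b in(-y,y) for c in(z0,z1)],float)
PLATE=box(62,45,14,18);SKIRT=box(56,45,0,14);FIN=box(22,7,18,46)
def hullfill(img,p,v,k,off):
    h=cv2.convexHull(((p-off+0.5)*k-0.5).astype(np.float32))
    cv2.fillConvexPoly(img,np.round(h*16).astype(np.int32),v,cv2.LINE_AA,4)
def pose(p,slope):  # x,y,z of origin, yaw ; slope about lid y
    return R.from_euler("ZY",[p[3],slope]).as_matrix(),np.array(p[:3])
def render(n,Rm,t,roi,k=6,info=None):
    x0,y0,w,h=roi;im=np.zeros((h*k,w*k),np.uint8);off=np.array([x0,y0])
    for b in(SKIRT,PLATE):hullfill(im,proj(n,b@Rm.T+t,info),255,k,off)
    hullfill(im,proj(n,FIN@Rm.T+t,info),0,k,off)
    return cv2.resize(im,(w,h),interpolation=cv2.INTER_AREA)/255.
def blue(im):
    f=im.astype(float);return np.clip((f[:,:,2]-1.3*f[:,:,0]-10)/ (0.55*f[:,:,2]+1),0,1)
E
cat > f1.py <<'E'
from fit import *
s=np.load("s.npy");t=np.load("t.npy")
B={"scene":blue(s),"top":blue(t)}
out={}
for name,c in {"A":(635,252,60),"B":(635,-12,72),"C":(658,-262,70)}.items():
    rois={}
    for n in B:
        u=proj(n,np.array(c))[0];d=np.abs(proj(n,np.array(c)+box(85,85,-40,50))-u).max(0)
        rois[n]=(int(u[0]-d[0]),int(u[1]-d[1]),int(2*d[0]),int(2*d[1]))
    w={"scene":0.3 if name=="A" else 1,"top":1}
    def cost(p,sl):
        Rm,tt=pose(p,sl);e=0
        for n in B:
            x,y,ww,h=rois[n];m=B[n][y:y+h,x:x+ww]
            e+=w[n]*((render(n,Rm,tt,rois[n])-m)**2).sum()
        return e
    res=[]
    for a in(-40,-32,-25,25,32,40):
        for yaw in((np.pi/2),(np.pi/2+0.3),(np.pi/2-.3)):
            p0=[c[0],c[1],c[2]-20,yaw]
            r=minimize(cost,p0,args=(np.radians(a),),method="Nelder-Mead",options=dict(initial_simplex=np.array([p0]+[np.array(p0)+np.eye(4)[i]*[12,12,12,.15][i] for i in range(4)]),maxiter=220,xatol=.05,fatol=.05))
            res.append((r.fun,a,r.x))
    res.sort(key=lambda q:q[0])
    for q in res[:4]:print(name,round(q[0],1),q[1],q[2].round(3))
E
python3 f1.py
```

```text
A 105.2 -25 [630.526 256.381  38.776   1.687]
A 105.3 -25 [630.568 256.248  38.894   1.686]
A 105.3 -25 [630.504 256.216  38.844   1.687]
A 130.6 -32 [629.997 258.198  40.907   1.71 ]
B 146.1 -40 [632.339  -1.548  52.201   1.659]
B 146.3 -40 [632.305  -1.547  52.261   1.661]
B 146.8 -40 [632.371  -1.705  51.794   1.66 ]
B 238.4 -32 [632.52   -4.222  51.298   1.666]
C 222.5 32 [ 658.541 -262.811   44.64     1.925]
C 222.6 32 [ 658.557 -262.785   44.716    1.926]
C 222.7 32 [ 658.519 -262.881   44.756    1.926]
C 223.2 -32 [ 658.418 -262.68    44.428   -1.218]
```

```bash
cat > ov.py <<'E'
from fit import *
s=np.load("s.npy");t=np.load("t.npy")
L={"A":([630.5,256.3,38.8,1.687],-25),"B":([632.3,-1.6,52.2,1.659],-40),"C":([658.5,-262.8,44.6,1.925],32)}
E=[(a,b) for a in range(8) for b in range(a) if bin(a^b).count("1")==1]
for n,im,c in(("scene",s,(190,165,200,130)),("top",t,(145,120,210,60))):
    k=3.8;o=cv2.resize(im[c[1]:c[1]+c[3],c[0]:c[0]+c[2],::-1],None,fx=k,fy=k,interpolation=cv2.INTER_CUBIC)
    for p,a in L.values():
        Rm,tt=pose(p,np.radians(a))
        for b,col in((PLATE,(0,255,255)),(FIN,(0,0,255))):
            q=(proj(n,b@Rm.T+tt)-[c[0],c[1]]+.5)*k-.5
            for i,j in E:cv2.line(o,tuple(map(int,q[i]*16)),tuple(map(int,q[j]*16)),col,1,cv2.LINE_AA,4)
    cv2.imwrite(f"pics/ov_{n}.png",o)
E
python3 ov.py
```

```text
(no output)
```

View pics/ov_scene.png

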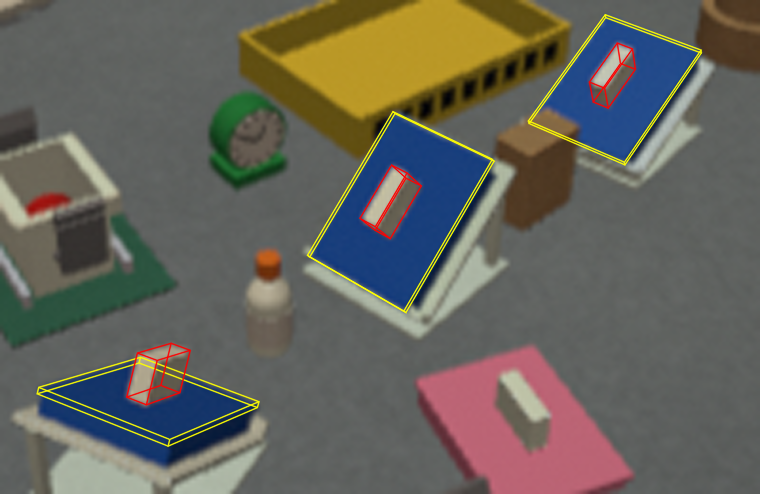

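View pics/ov_top.png

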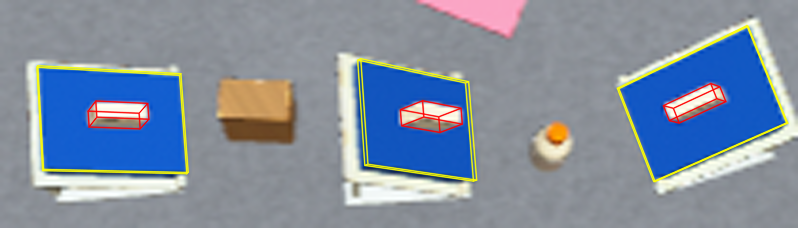

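```bash
cat > f2.py <<'E'
from fit import *
s=np.load("s.npy").astype(float);t=np.load("t.npy").astype(float)
IM={"scene":s,"top":t}
def fitbox(name,maskf,c,half,z1,roi):
    def cost(p):
        e=0
        for n in IM:
            x,y,w,h=roi[n];m=M[n];k=6;im=np.zeros((h*k,w*k),np.uint8)
            hullfill(im,proj(n,box(half[0],half[1],0,z1 if z1 else p[3])@R.from_euler("z",p[2]).as_matrix().T+[p[0],p[1],0]),255,k,np.array([x,y]))
            e+=(((cv2.resize(im,(w,h),interpolation=cv2.INTER_AREA)/255.-m))**2).sum()
        return e
    M={}
    for n in IM:
        x,y,w,h=roi[n];m=maskf(IM[n])[y:y+h,x:x+w].astype(np.uint8)
        nl,lab,st,_=cv2.connectedComponentsWithStats(m);i=1+st[1:,4].argmax();m=(lab==i).astype(np.uint8)
        cs,_=cv2.findContours(m,cv2.RETR_EXTERNAL,cv2.CHAIN_APPROX_NONE)
        m=cv2.fillConvexPoly(np.zeros_like(m),cv2.convexHull(np.vstack(cs)),1)
        M[n]=m.astype(float)
    r=minimize(cost,c,method="Nelder-Mead",options=dict(initial_simplex=np.array([c]+[np.array(c)+np.eye(len(c))[i]*[12,12,.15,6][i] for i in range(len(c))]),maxiter=400,xatol=.02,fatol=.02))
    print(name,r.fun.round(1),r.x.round(3),{n:M[n].sum() for n in M})
def ro(c,h):
    o={}
    for n in IM:
        q=proj(n,np.array(c)+box(*h));a=np.floor(q.min(0)).astype(int);b=np.ceil(q.max(0)).astype(int);o[n]=(a[0],a[1],b[0]-a[0],b[1]-a[1])
    return o
green=lambda f:(f[:,:,1]>1.25*f[:,:,0])&(f[:,:,1]>1.05*f[:,:,2])&(f[:,:,1]>40)
yel=lambda f:(f[:,:,0]>2.0*f[:,:,2])&(f[:,:,1]>1.6*f[:,:,2])&(f[:,:,0]>50)&(f[:,:,0]<1.4*f[:,:,1])
fitbox("nest",green,[434,-166,-.1,4],(80,65),None,ro((434,-166,0),(110,100,-5,5)))
fitbox("basket",yel,[430,210,-.1],(85,125),42,ro((430,210,0),(120,160,-5,45)))
E
python3 f2.py
```

```text
nest 234.6 [ 4.39765e+02 -1.84446e+02 -2.20000e-01  1.64700e+00] {'scene': np.float64(1481.0), 'top': np.float64(1949.0)}
basket 76.7 [ 4.35781e+02  2.05806e+02 -9.50000e-02] {'scene': np.float64(2794.0), 'top': np.float64(4328.0)}
```

```bash
cat > mv.py <<'E'
import numpy as np,sys
from scipy.spatial.transform import Rotation as R
from station import env,cams
def cur():
    s=env.state();return R.from_quat(s["tcp_rot"]),np.array(s["tool_pos"]),s
def row(pos,Rt,base=None):
    if base is None: r,p,_=cur()
    else: r,p=base
    d=r.inv().apply(np.array(pos)-p)/1000; w=(r.inv()*Rt).as_rotvec()/np.radians(120)
    return np.r_[d,w].round(4)
def Rlook(z,y): # tool z axis, tool y axis
    z=np.array(z,float)/np.linalg.norm(z);y=np.array(y,float);y-=z*(y@z);y/=np.linalg.norm(y)
    return R.from_matrix(np.c_[np.cross(y,z),y,z])
def steps(r): # rows needed
    return max(np.linalg.norm(r[:3])*1000/62.5,np.linalg.norm(r[3:])*120/10.7)
def down(yaw): return Rlook([0,0,-1],[np.cos(yaw),np.sin(yaw),0])
E
python3 - <<'E'
from mv import *
r,p,s=cur()
E=cams.camera_info("wrist")["extrinsics"]
c=-E[:3,:3].T@E[:3,3]
print("cam in tool",r.inv().apply(c-p),"axes",r.inv().as_matrix()@E[:3,:3].T)
for yaw in (np.pi/2-.2,-np.pi/2-.2):
  x=row([430,-165,330],down(yaw));print(yaw,x,steps(x))
x=row([340,-165,330],down(-.2));print(x,steps(x))
E
```

```text
cam in tool [  79.81163682    1.64406477 -142.92366702] axes [[-1.17748805e-05 -9.50689362e-01 -3.10144704e-01]
 [ 9.99999948e-01 -1.11195411e-04  3.02882537e-04]
 [-3.22433874e-04 -3.10144684e-01  9.50689314e-01]]
1.3707963267948966 [-0.4594 -0.5917 -0.0987  0.     -0.     -0.114 ] 12.089256744730008
-1.7707963267948965 [-0.4594 -0.5917 -0.0987 -0.     -0.      1.386 ] 15.54392523364486
[-0.3779 -0.6299 -0.0987  0.     -0.      0.636 ] 11.858624378906686
```

Run:
```python
from mv import *
x=row([434,-185,235],down(-.15));print(x,steps(x))
```

```text
[-0.4715 -0.6081 -0.0037  0.     -0.      0.6121] 12.311805586509234
```

step_arm:
  plan:
    - [[-0.2, -0.3, -0.02, 0, 0, 0.3, -1], [-0.4715, -0.6081, -0.0037, 0, 0, 0.6121, -1], [-0.4715, -0.6081, -0.0037, 0, 0, 0.6121, -1], [-0.4715, -0.6081, -0.0037, 0, 0, 0.6121, -1], [-0.4715, -0.6081, -0.0037, 0, 0, 0.6121, -1], [-0.4715, -0.6081, -0.0037, 0, 0, 0.6121, -1], [-0.4715, -0.6081, -0.0037, 0, 0, 0.6121, -1], [-0.4715, -0.6081, -0.0037, 0, 0, 0.6121, -1], [-0.4715, -0.6081, -0.0037, 0, 0, 0.6121, -1], [-0.4715, -0.6081, -0.0037, 0, 0, 0.6121, -1]]

```text
time: 2.1
tool_pos: [401.8, -46.1, 235.5]
tcp_rot: [0.758, 0.652, 0.001, 0.001]
force: [1.1, 1.0, 0.0]
opening: 1.001
```

Run:
```python
from mv import *
x=row([434,-185,235],down(-.15));print(x,steps(x))
```

```text
[-1.325e-01  5.260e-02  6.000e-04  7.000e-04 -1.000e-04 -1.000e-04] 2.2809609203140684
```

step_arm:
  plan:
    - [[-0.1325, 0.0526, 0, 0, 0, 0, -1], [-0.1325, 0.0526, 0, 0, 0, 0, -1], [-0.1325, 0.0526, 0, 0, 0, 0, -1], [-0.1325, 0.0526, 0, 0, 0, 0, -1]]

```text
time: 2.6
tool_pos: [433.5, -183.5, 234.8]
tcp_rot: [0.759, 0.651, -0.0, -0.0]
force: [-0.8, 0.6, 0.0]
opening: 0.999
```

Run:
```python
from mv import *
import cv2
r,p,s=cur();print(p,s["time"],s["q"].round(3))
i=cams.camera_info("wrist");im=cams.read_camera("wrist")
np.savez("w1.npz",im=im,mtx=i["mtx"],extrinsics=i["extrinsics"])
cv2.imwrite("pics/w1.png",cv2.resize(im[:,:,::-1],(800,600),interpolation=cv2.INTER_CUBIC))
```

```text
[ 433.48667333 -183.49669191  234.79707853] 2.6 [-0.426  0.191  1.957  0.     0.994 -0.274]
```

View pics/w1.png

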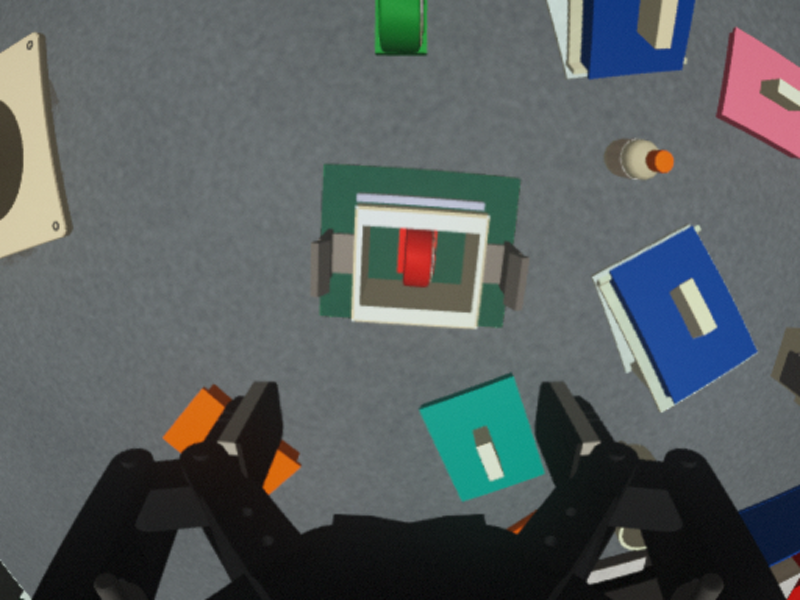

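```bash
cat > f3.py <<'E'
from fit import *
import sys
d=np.load(sys.argv[1]);im=d["im"];info=dict(mtx=d["mtx"],extrinsics=d["extrinsics"])
E=info["extrinsics"];print("cam",(-E[:3,:3].T@E[:3,3]).round(1))
f=im.astype(float)
roi=(190,95,160,125);x,y,w,h=roi
white=(f.min(2)>175)&(f.max(2)-f.min(2)<50)
green=(f[:,:,1]>1.25*f[:,:,0])&(f[:,:,1]>1.05*f[:,:,2])&(f[:,:,1]>40)
vis=im[y:y+h,x:x+w,::-1].copy()
def big(m):
    m=m[y:y+h,x:x+w].astype(np.uint8);n,l,s,_=cv2.connectedComponentsWithStats(m,connectivity=4);return (l==1+s[1:,4].argmax()).astype(np.uint8)
def hm(m):
    cs,_=cv2.findContours(m,cv2.RETR_EXTERNAL,cv2.CHAIN_APPROX_NONE);return cv2.fillConvexPoly(np.zeros_like(m),cv2.convexHull(np.vstack(cs)),1)
rim=big(white);g=big(green)
print("int",f[y:y+h,x:x+w].min(2)[rim>0].mean(),rim.sum(),g.sum())
def rect(hx,hy,z,yaw,c):
    u=np.linspace(-1,1,9);P=np.r_[np.c_[u*hx,0*u+hy],np.c_[u*hx,0*u-hy],np.c_[0*u+hx,u*hy],np.c_[0*u-hx,u*hy]]
    P=np.c_[P,0*P[:,:1]]@R.from_euler("z",yaw).as_matrix().T;return P+[c[0],c[1],z]
def ren(p,z,dims):
    k=6;o=np.zeros((h*k,w*k),np.uint8);hullfill(o,proj("wrist",rect(*(dims or (p[3],p[4])),z,p[2],p),info),255,k,np.array([x,y]));return cv2.resize(o,(w,h),interpolation=cv2.INTER_AREA)/255.
def fit(m,z,dims,p0):
    n=len(p0);st=[6,6,.1,4,4]
    r=minimize(lambda p:((ren(p,z,dims)-m)**2).sum(),p0,method="Nelder-Mead",options=dict(initial_simplex=np.array([p0]+[np.array(p0)+np.eye(n)[i]*st[i] for i in range(n)]),maxiter=600,xatol=.02,fatol=.01))
    return r
for z in(75,80,85):
    r=fit(hm(rim),z,None,[434,-170,-.15,52,42]);print("rim",z,r.fun.round(1),r.x.round(2))
for z in(0,5):
    r=fit(hm(g),z,(80,65),[434,-170,-.15]);print("nest",z,r.fun.round(1),r.x.round(3))
    r=fit(hm(g),z,None,[434,-170,-.15,80,65]);print("nest",z,r.fun.round(1),r.x.round(3))
vis[rim>0]=(0,0,255);vis=cv2.resize(vis,None,fx=4,fy=4,interpolation=cv2.INTER_NEAREST);cv2.imwrite("pics/f3.png",vis)
E
python3 f3.py w1.npz
```

```text
cam [ 446.1 -103.3  377.7]
int 209.66243654822335 1970 3216
rim 75 27.8 [ 4.4054e+02 -1.8131e+02 -2.2000e-01  4.3690e+01  3.9800e+01]
rim 80 27.8 [ 4.4063e+02 -1.8002e+02 -2.2000e-01  4.2990e+01  3.9140e+01]
rim 85 27.9 [ 4.4073e+02 -1.7873e+02 -2.2000e-01  4.2240e+01  3.8480e+01]
nest 0 6141.7 [ 4.40993e+02 -1.80771e+02 -2.15000e-01]
nest 0 60.5 [ 4.48682e+02 -1.46611e+02 -2.12000e-01  8.11760e+01  2.93650e+01]
nest 5 6314.5 [ 4.40885e+02 -1.80690e+02 -2.20000e-01]
nest 5 60.2 [ 4.48641e+02 -1.46029e+02 -2.12000e-01  7.99960e+01  2.89570e+01]
```

View pics/f3.png

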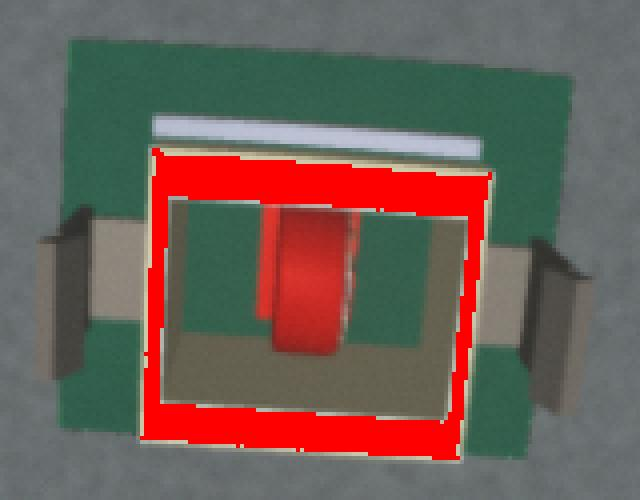

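```bash
cat >> f3.py <<'E'
print('---')
m=green[y:y+h,x:x+w].astype(np.uint8);m=cv2.morphologyEx(m,cv2.MORPH_OPEN,np.ones((2,2)))
yy,xx=np.nonzero(m)
# keep everything below clock
gm=hm(m)
clipm=np.ones((h,w));
for z in(0,2,4,6,8):
    r=fit(gm,z,(80,65),[440,-180,-.22]);print("nest",z,r.fun.round(1),r.x.round(3))
for z in (0,4):
    r=fit(gm,z,None,[440,-180,-.22,80,65]);print("nest",z,r.fun.round(1),r.x.round(3))
cv2.imwrite("pics/f3b.png",gm*255)
# top camera rim
from fit import proj as P2
t=np.load("t.npy").astype(float)
wt=(t.min(2)>170)&(t.max(2)-t.min(2)<50)
q=P2("top",np.array([440,-180,80.]))[0];X0,Y0=int(q[0]-25),int(q[1]-30);W,H=50,60
mm=wt[Y0:Y0+H,X0:X0+W].astype(np.uint8);n,l,s,_=cv2.connectedComponentsWithStats(mm,connectivity=4);mm=hm((l==1+s[1:,4].argmax()).astype(np.uint8));print(mm.sum())
def c2(p,z):
    k=8;o=np.zeros((H*k,W*k),np.uint8);hullfill(o,P2("top",rect(43.5,39.7,z,p[2],p)),255,k,np.array([X0,Y0]));return ((cv2.resize(o,(W,H),interpolation=cv2.INTER_AREA)/255.-mm)**2).sum()
for z in(75,80,85):
    p0=[440,-180,-.22];r=minimize(lambda p:c2(p,z),p0,method="Nelder-Mead",options=dict(initial_simplex=np.array([p0]+[np.array(p0)+np.eye(3)[i]*[6,6,.1][i] for i in range(3)])));print("top",z,r.fun,r.x.round(3))
E
python3 f3.py w1.npz | sed -n '/---/,$p'
```

```text
---
nest 0 291.6 [ 4.41311e+02 -1.83261e+02 -2.23000e-01]
nest 2 177.5 [ 4.41674e+02 -1.83260e+02 -2.23000e-01]
nest 4 78.9 [ 4.41802e+02 -1.83041e+02 -2.22000e-01]
nest 6 44.2 [ 4.41796e+02 -1.82638e+02 -2.22000e-01]
nest 8 80.8 [ 4.41822e+02 -1.82290e+02 -2.22000e-01]
nest 0 43.1 [ 4.41746e+02 -1.83959e+02 -2.22000e-01  8.12390e+01  6.61230e+01]
nest 4 43.0 [ 4.41784e+02 -1.83096e+02 -2.22000e-01  8.03470e+01  6.54200e+01]
903
top 75 174.94157631680122 [ 4.36034e+02 -1.78454e+02 -1.27000e-01]
top 80 168.20467512495196 [ 4.35668e+02 -1.77559e+02 -1.25000e-01]
top 85 161.37105728565936 [ 4.35447e+02 -1.76409e+02 -1.14000e-01]
```

Run:
```python
from mv import *
x=row([450,-184,235],down(1.349));print(x,steps(x))
```

```text
[ 9.000e-04  1.690e-02 -3.000e-04 -2.000e-04 -6.000e-04 -7.161e-01] 8.031031169613616
```

step_arm:
  plan:
    - [[0.001, 0.017, 0, 0, 0, -0.716, -1], [0.001, 0.017, 0, 0, 0, -0.716, -1], [0.001, 0.017, 0, 0, 0, -0.716, -1], [0.001, 0.017, 0, 0, 0, -0.716, -1], [0.001, 0.017, 0, 0, 0, -0.716, -1], [0.001, 0.017, 0, 0, 0, -0.716, -1], [0.001, 0.017, 0, 0, 0, -0.716, -1], [0.001, 0.017, 0, 0, 0, -0.716, -1], [0.001, 0.017, 0, 0, 0, -0.716, -1], [0.001, 0.017, 0, 0, 0, -0.716, -1]]

```text
time: 3.9
tool_pos: [450.4, -183.4, 235.0]
tcp_rot: [0.111, 0.994, 0.0, -0.0]
force: [-0.7, -0.3, 0.4]
opening: 0.997
```

Run:
```python
from mv import *
import cv2
r,p,s=cur();print(p,s["time"],s["q"].round(3),s["dq"].round(3))
i=cams.camera_info("wrist");im=cams.read_camera("wrist")
np.savez("w2.npz",im=im,mtx=i["mtx"],extrinsics=i["extrinsics"])
cv2.imwrite("pics/w2.png",cv2.resize(im[:,:,::-1],(800,600),interpolation=cv2.INTER_CUBIC))
```

```text
[ 450.43070911 -183.35801861  235.03479644] 3.9 [-0.411  0.214  1.926  0.     1.002 -1.759] [-0.009  0.005 -0.005  0.    -0.001 -0.014]
```

View pics/w2.png

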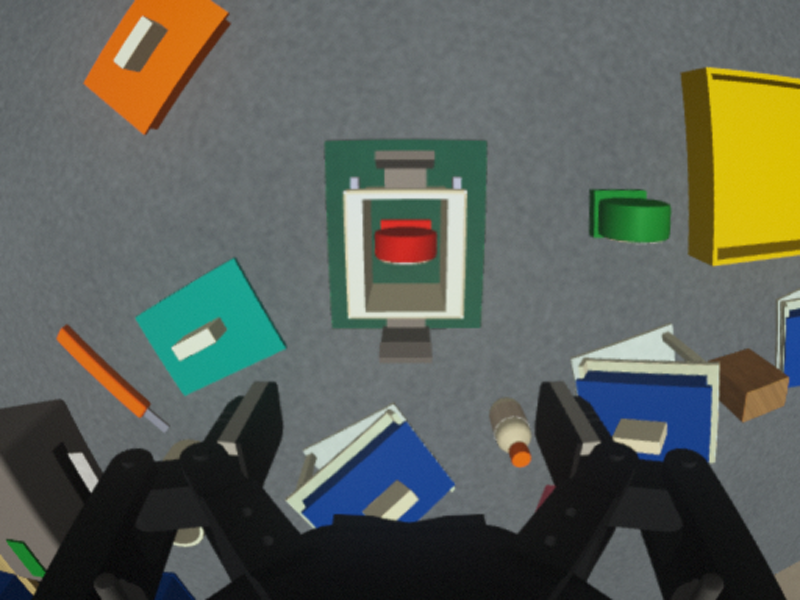

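```bash
sed 's/roi=(190,95,160,125)/roi=(200,80,125,140)/' f3.py > f3c.py; python3 f3c.py w2.npz | grep -v top
```

```text
cam [ 373.3 -164.2  378. ]
int 210.14895729890765 2014 4606
rim 75 35.0 [ 4.4005e+02 -1.8159e+02 -2.2000e-01  4.3320e+01  3.9790e+01]
rim 80 35.1 [ 4.3895e+02 -1.8130e+02 -2.2000e-01  4.2600e+01  3.9150e+01]
rim 85 35.4 [ 4.3781e+02 -1.8103e+02 -2.2000e-01  4.1870e+01  3.8460e+01]
nest 0 197.6 [ 4.40832e+02 -1.81541e+02 -2.23000e-01]
nest 0 27.5 [ 4.40860e+02 -1.81899e+02 -2.21000e-01  8.04870e+01  6.61670e+01]
nest 5 72.1 [ 4.40088e+02 -1.81689e+02 -2.22000e-01]
nest 5 27.3 [ 4.39947e+02 -1.81667e+02 -2.22000e-01  7.94230e+01  6.52930e+01]
---
nest 0 193.6 [ 4.42367e+02 -1.80704e+02 -2.24000e-01]
nest 2 99.5 [ 4.42115e+02 -1.80612e+02 -2.23000e-01]
nest 4 55.1 [ 4.41852e+02 -1.80686e+02 -2.24000e-01]
nest 6 78.1 [ 4.41560e+02 -1.80577e+02 -2.23000e-01]
nest 8 157.7 [ 4.41837e+02 -1.80669e+02 -2.24000e-01]
nest 0 30.6 [ 4.42501e+02 -1.80844e+02 -2.24000e-01  8.06080e+01  6.60620e+01]
nest 4 30.6 [ 4.41794e+02 -1.80662e+02 -2.24000e-01  7.97490e+01  6.53750e+01]
903
```

View pics/f3.png

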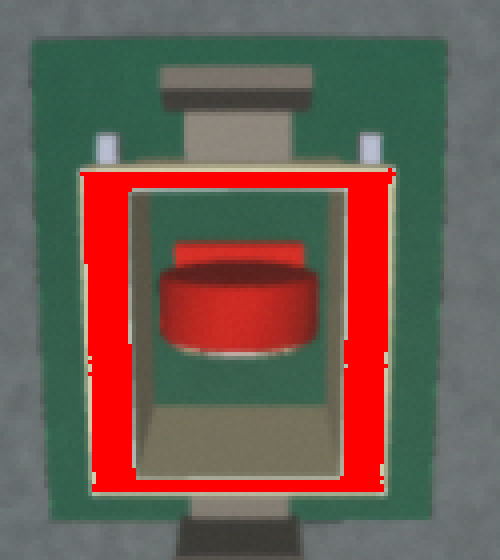

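```bash
cat > lids.py <<'E'
from mv import *
L={"A":([630.5,256.3,38.8,1.687],-25),"B":([632.3,-1.6,52.2,1.659],-40),"C":([658.5,-262.8,44.6,1.925],32)}
def lid(n):
    p,a=L[n];return R.from_euler("ZY",[p[3],np.radians(a)]),np.array(p[:3])
def toolR(n):
    Rl,_=lid(n);return Rl*R.from_matrix(np.c_[[1,0,0],[0,-1,0],[0,0,-1]])
def at(n,off):
    Rl,t=lid(n);return t+Rl.apply(off)
E
python3 - <<'E'
from lids import *
print(lid("A")[0].as_matrix().round(2))
P=at("A",[0,0,175]);print(P)
x=row(P,toolR("A"));print(x,steps(x))
E
```

```text
[[-0.11 -0.99  0.05]
 [ 0.9  -0.12 -0.42]
 [ 0.42 -0.    0.91]]
[639.07488537 182.84058217 197.40386273]
[-0.1029  0.3991  0.0376 -0.1282  0.1811  0.5782] 6.945558188392409
```

step_arm:
  plan:
    - [[-0.1029, 0.3991, 0.0376, -0.1282, 0.1811, 0.5782, -1], [-0.1029, 0.3991, 0.0376, -0.1282, 0.1811, 0.5782, -1], [-0.1029, 0.3991, 0.0376, -0.1282, 0.1811, 0.5782, -1], [-0.1029, 0.3991, 0.0376, -0.1282, 0.1811, 0.5782, -1], [-0.1029, 0.3991, 0.0376, -0.1282, 0.1811, 0.5782, -1], [-0.1029, 0.3991, 0.0376, -0.1282, 0.1811, 0.5782, -1], [-0.1029, 0.3991, 0.0376, -0.1282, 0.1811, 0.5782, -1], [-0.1029, 0.3991, 0.0376, -0.1282, 0.1811, 0.5782, -1], [-0.1029, 0.3991, 0.0376, -0.1282, 0.1811, 0.5782, -1], [-0.1029, 0.3991, 0.0376, -0.1282, 0.1811, 0.5782, -1]]

```text
time: 5.2
tool_pos: [638.4, 181.5, 197.7]
tcp_rot: [0.649, 0.73, 0.144, -0.161]
force: [-0.3, -0.7, 0.7]
opening: 1.0
```

```bash
cat > snap.py <<'E'
from lids import *
import cv2,sys
n=sys.argv[1];r,p,s=cur();print(p.round(1),s["time"],s["q"].round(3),np.abs(s["dq"]).max().round(3),s["force"].round(1))
if len(sys.argv)>2:
    k=sys.argv[2];print("err",(p-at(k,[0,0,175])).round(1),np.degrees((r.inv()*toolR(k)).magnitude()))
i=cams.camera_info("wrist");im=cams.read_camera("wrist")
np.savez(n+".npz",im=im,mtx=i["mtx"],extrinsics=i["extrinsics"],p=p,q=s["tcp_rot"])
cv2.imwrite(f"pics/{n}.png",cv2.resize(im[:,:,::-1],(800,600),interpolation=cv2.INTER_CUBIC))
E
python3 snap.py w3 A
```

```text
[638.4 181.5 197.7] 5.2 [ 0.066  0.537  1.601  0.497  1.083 -0.306] 0.005 [-0.3 -0.7  0.7]
err [-0.7 -1.3  0.3] 0.09846223432652916
```

View pics/w3.png

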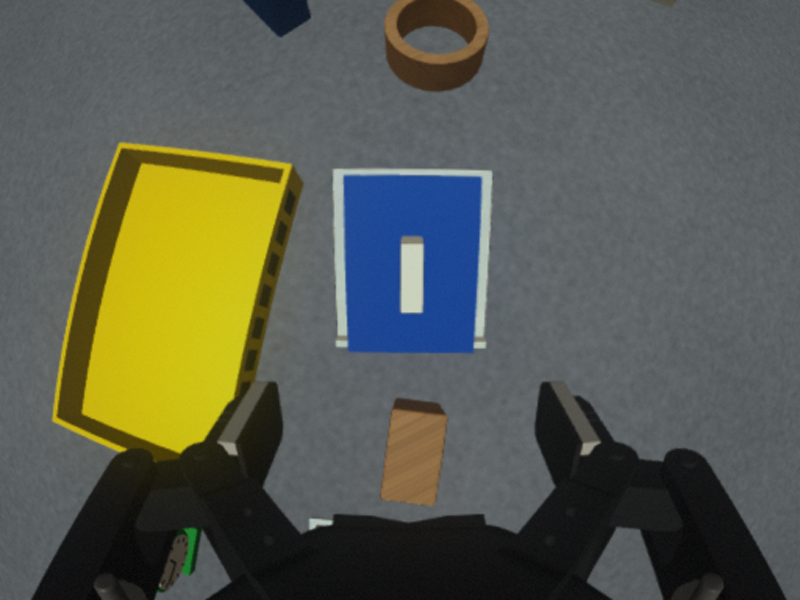

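```bash
cat > f4.py <<'E'
from fit import *
import sys
from lids import L,lid
f,n=sys.argv[1:3]
d=np.load(f+".npz");im=d["im"];info=dict(mtx=d["mtx"],extrinsics=d["extrinsics"])
p0,a=L[n];p0=np.r_[p0,np.radians(a)]
Rm,t=pose(p0[:4],p0[4])
q=proj("wrist",PLATE@Rm.T+t,info);x0,y0=np.floor(q.min(0)-22).astype(int);x1,y1=np.ceil(q.max(0)+22).astype(int)
y1=min(y1,int(sys.argv[3]) if len(sys.argv)>3 else 384);roi=(x0,y0,x1-x0,y1-y0)
m=blue(im)[y0:y1,x0:x1]; m=(m>.35).astype(float)
def dense(b):  # add edge points
    o=[]
    for i in range(8):
        for j in range(i):
            if bin(i^j).count("1")==1:o+=[b[i]+(b[j]-b[i])*s for s in np.linspace(0,1,9)]
    return np.array(o)
PL,SK,FI=map(dense,(PLATE,SKIRT,FIN))
def ren(p):
    Rm,t=pose(p[:4],p[4]);k=5;x,y,w,h=roi;o=np.zeros((h*k,w*k),np.uint8);off=np.array([x,y])
    for b,v in((SK,255),(PL,255),(FI,0)):hullfill(o,proj("wrist",b@Rm.T+t,info),v,k,off)
    return cv2.resize(o,(w,h),interpolation=cv2.INTER_AREA)/255.
for fixed in(True,False):
    nn=4 if fixed else 5
    fun=lambda p:((ren(np.r_[p,p0[4]] if fixed else p)-m)**2).sum()
    s=p0[:nn];r=minimize(fun,s,method="Nelder-Mead",options=dict(initial_simplex=np.array([s]+[s+np.eye(nn)[i]*[8,8,8,.08,.08][i] for i in range(nn)]),maxiter=700,xatol=.01,fatol=.01))
    print(r.fun.round(1),r.x.round(4),m.sum())
    c=np.r_[r.x,p0[4]][:5]
    # offset of the fitted lid in the tool frame at this picture
    from scipy.spatial.transform import Rotation as RR
    T=RR.from_quat(d["q"]);Rm,t=pose(c[:4],c[4]);print(" lid in tool",T.inv().apply(t-d["p"]).round(2))
    vis=im[y0:y1,x0:x1,::-1].copy();e=np.abs(ren(c)-m)>.5;vis[e]=(0,0,255);cv2.imwrite("pics/f4.png",cv2.resize(vis,None,fx=4,fy=4,interpolation=cv2.INTER_NEAREST))
E
python3 f4.py w3 A
```

```text
50.5 [631.8363 260.0294  37.2588   1.6779] 8891.0
 lid in tool [  3.65   2.67 178.73]
47.0 [ 6.318292e+02  2.600364e+02  3.669470e+01  1.677900e+00 -4.246000e-01] 8891.0
 lid in tool [  3.42   2.66 179.25]
```

View pics/f4.png

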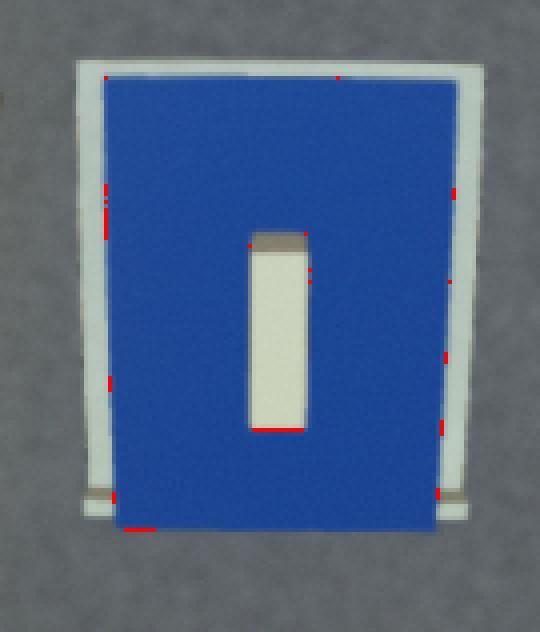

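```bash
sed -i 's/"A":(\[[^]]*\]/"A":([631.8,260.0,37.2,1.678]/' lids.py
python3 - <<'E'
from lids import *
for z in(70,23):
    x=row(at("A",[0,0,z]),toolR("A"));print(x,steps(x))
E
```

```text
[ 0.0035  0.0022  0.1088 -0.0018  0.0002  0.0046] 1.7420561644218018
[ 0.0035  0.0024  0.1558 -0.0018  0.0002  0.0046] 2.4937246038807093
```

step_arm:
  plan:
    - [[0.0035, 0.0024, 0.055, -0.0018, 0, 0.0046, 0], [0.0035, 0.0024, 0.11, -0.0018, 0, 0.0046, 0], [0.0035, 0.0024, 0.135, -0.0018, 0, 0.0046, 0], [0.0035, 0.0024, 0.1558, -0.0018, 0, 0.0046, 0], [0.0035, 0.0024, 0.1558, -0.0018, 0, 0.0046, 0]]
  squeeze: 60

```text
time: 5.88
tool_pos: [632.6, 251.2, 57.1]
tcp_rot: [0.652, 0.726, 0.144, -0.162]
force: [0.0, 0.1, 1.1]
opening: 0.499
```

```bash
python3 snap.py w4; python3 -c "
from lids import *
r,p,s=cur();Rl,t=lid('A');print(Rl.inv().apply(p-t),s['opening'])"
```

```text
[632.6 251.2  57.1] 5.875 [ 0.173  0.731  1.639  0.602  0.84  -0.359] 0.031 [0.  0.1 1.1]
[ 0.67327394 -0.62610919 22.87164537] 0.49631914067747657
```

View pics/w4.png

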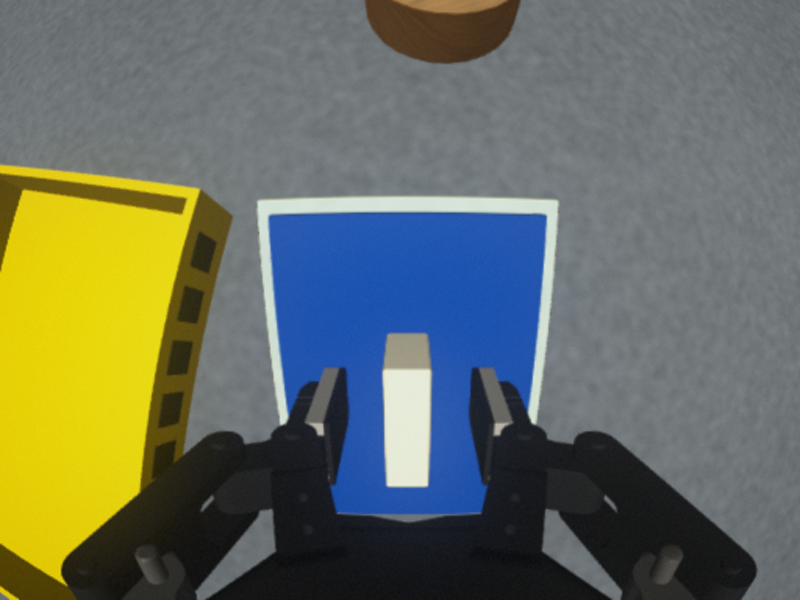

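step_arm:
  plan:
    - [[0, 0, 0, 0, 0, 0, 1], [0, 0, 0, 0, 0, 0, 1], [0, 0, 0, 0, 0, 0, 1], [0, 0, 0, 0, 0, 0, 1], [0, 0, -0.03, 0, 0, 0, 1], [0, 0, -0.08, 0, 0, 0, 1], [0, 0, -0.12, 0, 0, 0, 1], [0, 0, -0.12, 0, 0, 0, 1]]

```text
time: 6.92
tool_pos: [640.7, 199.8, 170.2]
tcp_rot: [0.652, 0.726, 0.147, -0.159]
force: [0.4, 0.5, -1.1]
opening: 0.151
```

```bash
python3 snap.py w5; python3 -c "
from station import env;print(env.state()['opening'])"
```

```text
[640.7 199.8 170.2] 6.925 [ 0.094  0.572  1.613  0.518  1.021 -0.303] 0.05 [ 0.4  0.5 -1.1]
0.1563764389416943
```

View pics/w5.png

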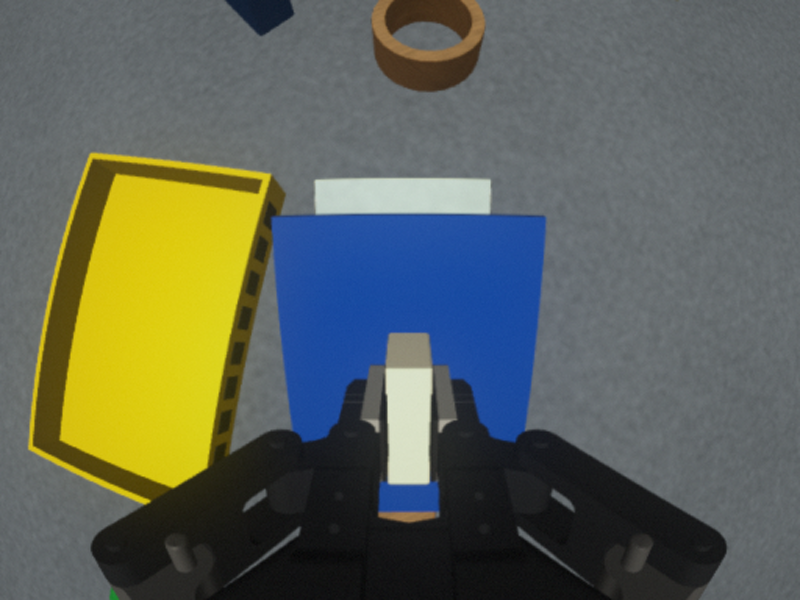

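```bash
cat > f5.py <<'E'
# lid held in hand: fit lid pose in tool frame from upper part of the wrist image
from fit import *
import sys
from mv import R as RR
f=sys.argv[1];ymax=int(sys.argv[2]) if len(sys.argv)>2 else 225
d=np.load(f+".npz");im=d["im"];info=dict(mtx=d["mtx"],extrinsics=d["extrinsics"])
T=RR.from_quat(d["q"]);FL=RR.from_matrix(np.diag([1.,-1,-1]))
def dense(b):
    o=[]
    for i in range(8):
        for j in range(i):
            if bin(i^j).count("1")==1:o+=[b[i]+(b[j]-b[i])*s for s in np.linspace(0,1,13)]
    return np.array(o)
PL,SK,FI=map(dense,(PLATE,SKIRT,FIN))
x0,y0,x1,y1=150,110,370,ymax
m=(blue(im)[y0:y1,x0:x1]>.35).astype(float)
m[:, :]=m
n,l,s,_=cv2.connectedComponentsWithStats(m.astype(np.uint8));m=(l==1+s[1:,4].argmax()).astype(float)
# p: tool-frame offset of lid: TCP expressed in lid frame (x,y,z), yaw, pitch
def ren(p):
    k=5;o=np.zeros(((y1-y0)*k,(x1-x0)*k),np.uint8)
    Rl=T*FL*RR.from_euler("ZY",p[3:5]);t=d["p"]-Rl.apply(p[:3])
    for b,v in((PL,255),(FI,0)):hullfill(o,proj("wrist",Rl.apply(b)+t,info),v,k,np.array([x0,y0]))
    return cv2.resize(o,(x1-x0,y1-y0),interpolation=cv2.INTER_AREA)/255.
s=np.array([0,0,23,0,0.])
r=minimize(lambda p:((ren(p)-m)**2).sum(),s,method="Nelder-Mead",options=dict(initial_simplex=np.array([s]+[s+np.eye(5)[i]*[4,4,4,.05,.05][i] for i in range(5)]),maxiter=900,xatol=.01,fatol=.01))
print("TCP in lid frame",r.fun.round(1),r.x.round(3))
vis=im[y0:y1,x0:x1,::-1].copy();vis[np.abs(ren(r.x)-m)>.5]=(0,0,255);cv2.imwrite("pics/f5.png",cv2.resize(vis,None,fx=3.5,fy=3.5,interpolation=cv2.INTER_NEAREST))
E
python3 f5.py w5
```

```text
TCP in lid frame 35.8 [ 1.1400e+00  6.4200e-01  2.2631e+01 -0.0000e+00  5.0000e-03]
```

View pics/f5.png

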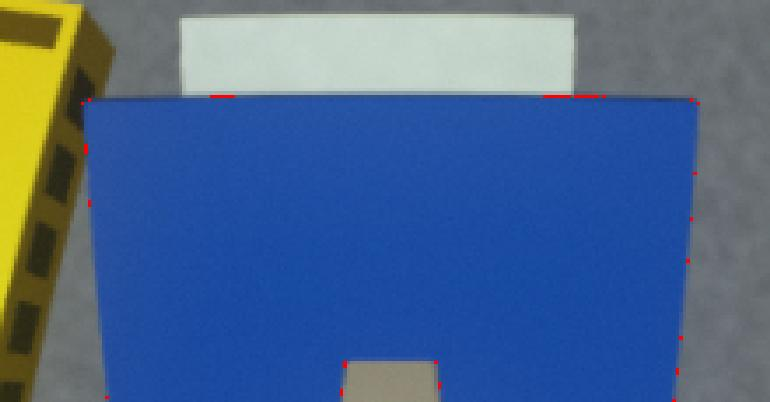

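```bash
cat > tub.py <<'E'
from lids import *
C=np.array([440.2,-181.5]);YAW=2.92;ZH=83.6
def place(off=(1.0,0.4),dz=0,zh=ZH):
    o=R.from_euler("z",YAW).apply([off[0],off[1],0]);return np.array([C[0]+o[0],C[1]+o[1],zh+dz]),down(YAW-np.pi/2)
E
python3 - <<'E'
from tub import *
for dz in (110,45):
    x=row(*place(dz=dz));print(x,steps(x))
E
```

```text
[-0.3138 -0.2395 -0.1752  0.1303 -0.1798 -0.5831] 6.997553355037038
[-0.3413 -0.2397 -0.1162  0.1303 -0.1798 -0.5831] 6.997553355037038
```

step_arm:
  plan:
    - [[-0.3138, -0.2395, -0.1752, 0.1303, -0.1798, -0.5831, 1], [-0.3138, -0.2395, -0.1752, 0.1303, -0.1798, -0.5831, 1], [-0.3138, -0.2395, -0.1752, 0.1303, -0.1798, -0.5831, 1], [-0.3138, -0.2395, -0.1752, 0.1303, -0.1798, -0.5831, 1], [-0.3138, -0.2395, -0.1752, 0.1303, -0.1798, -0.5831, 1], [-0.3138, -0.2395, -0.1752, 0.1303, -0.1798, -0.5831, 1], [-0.3138, -0.2395, -0.1752, 0.1303, -0.1798, -0.5831, 1], [-0.3413, -0.2397, -0.1162, 0.1303, -0.1798, -0.5831, 1], [-0.3413, -0.2397, -0.1162, 0.1303, -0.1798, -0.5831, 1], [-0.3413, -0.2397, -0.1162, 0.1303, -0.1798, -0.5831, 1]]

```text
time: 8.22
tool_pos: [438.6, -180.7, 127.6]
tcp_rot: [0.11, 0.994, 0.0, -0.002]
force: [0.3, 0.5, 0.1]
opening: 0.151
```

```bash
python3 snap.py w6; python3 f5.py w6
python3 - <<'E'
from tub import *
for dz in (20,14,8,3,0,-2):
    x=row(*place(dz=dz));print(dz,x,steps(x))
from station import env;s=env.state();print(s["force"],s["moment"])
E
```

```text
[ 438.6 -180.7  127.6] 8.225 [-4.150e-01  3.700e-01  2.026e+00 -2.000e-03  7.500e-01 -1.765e+00] 0.031 [0.3 0.5 0.1]
TCP in lid frame 184.3 [ 2.3930e+00  1.5530e+00  2.0981e+01 -2.0000e-03  2.4000e-02]
20 [ 0.0001 -0.0007  0.0249 -0.0004 -0.0012  0.001 ] 0.398560610196241
14 [ 0.     -0.0007  0.0309 -0.0004 -0.0012  0.001 ] 0.4945268445696351
8 [ 0.     -0.0007  0.0369 -0.0004 -0.0012  0.001 ] 0.5905062235065774
3 [ 0.     -0.0007  0.0419 -0.0004 -0.0012  0.001 ] 0.6704935495588306
0 [ 0.     -0.0007  0.0449 -0.0004 -0.0012  0.001 ] 0.7184872998181666
-2 [-0.     -0.0007  0.0469 -0.0004 -0.0012  0.001 ] 0.7504835774352426
[ 0.23737551 -0.46592981 -0.91967386] [ 0.01799825 -0.05455013  0.01525867]
```

View pics/w6.png

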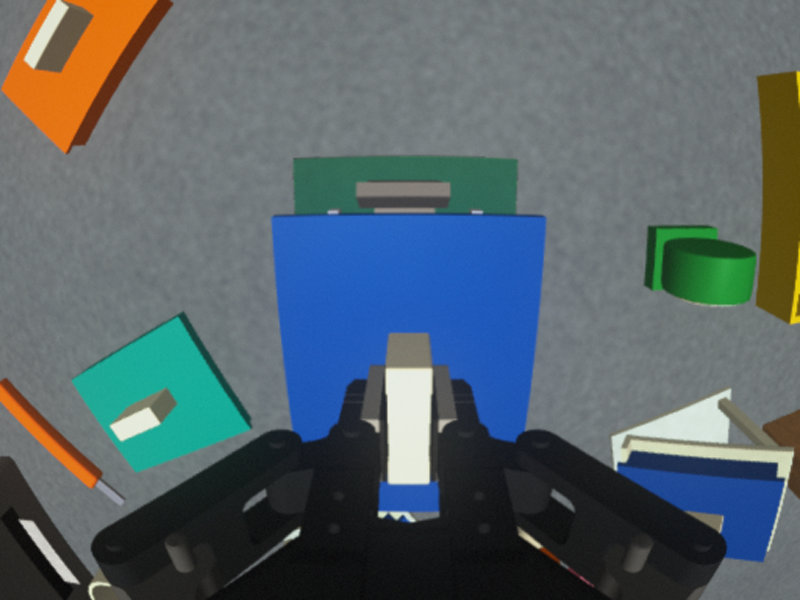

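step_arm:
  plan:
    - [[0, -0.0007, 0.0249, -0.0004, -0.0012, 0.001, 1], [0, -0.0007, 0.029, -0.0004, -0.0012, 0.001, 1], [0, -0.0007, 0.032, -0.0004, -0.0012, 0.001, 1], [0, -0.0007, 0.032, -0.0004, -0.0012, 0.001, 1]]

```text
time: 8.78
tool_pos: [439.1, -182.0, 97.3]
tcp_rot: [0.111, 0.994, -0.0, 0.001]
force: [-2.5, 2.9, 7.1]
opening: 0.151
```

step_arm:
  plan:
    - [[0, 0, 0.001, 0, 0, 0, 1], [0, 0, 0.002, 0, 0, 0, 1], [0, 0, 0.002, 0, 0, 0, 1]]

```text
time: 9.15
tool_pos: [439.1, -182.0, 97.2]
tcp_rot: [0.111, 0.994, -0.0, 0.001]
force: [-9.6, 5.7, 35.1]
opening: 0.147
```

```bash
python3 -c "
from tub import *
r,p,s=cur();print(p,s['force'],s['moment'],place()[0],r.inv().as_matrix().round(3)[2])"
```

```text
[ 439.14547067 -181.95543204   97.24712696] [-9.61022022  5.72764738 35.06353645] [0.96762445 1.5864264  0.04203288] [ 439.13653791 -181.67043585   83.6       ] [ 0.001 -0.    -1.   ]
```

step_arm:
  plan:
    - [[0.001, 0.0005, -0.0018, 0, 0, 0, 1], [0.0025, 0.0012, -0.0018, 0, 0, 0, 1], [0.0025, 0.0012, -0.0008, 0, 0, 0, 1], [0.0025, 0.0012, 0, 0, 0, 0, 1], [0.0025, 0.0012, 0, 0, 0, 0, 1]]

```text
time: 9.78
tool_pos: [438.3, -181.3, 97.2]
tcp_rot: [0.111, 0.994, -0.001, 0.002]
force: [-6.6, 1.9, 38.6]
opening: 0.152
```

```bash
cat > st.py <<'E'
from tub import *
r,p,s=cur();M=s['moment'];F=s['force'];Y=R.from_euler('z',-YAW)
print(s["time"],"p",p.round(2),"F tubframe",Y.apply(F).round(1),"M",Y.apply(M).round(2),"contact",(Y.apply([-M[1]/F[2],M[0]/F[2],0])*1000).round(0),"off from C",Y.apply(np.r_[p[:2]-C,0]).round(2),"dz",(p[2]-ZH).round(2))
E
python3 st.py
```

```text
9.775 p [ 438.34 -181.29   97.22] F tubframe [ 6.9 -0.4 38.6] M [-0.11 -1.3  -0.01] contact [34. -3.  0.] off from C [1.86 0.2  0.  ] dz 13.62
```

step_arm:
  plan:
    - [[0.001, 0, -0.003, 0, 0, 0, 1], [0.001, 0, -0.003, 0, 0, 0, 1], [0.001, 0, -0.001, 0, 0, 0, 1], [0.001, 0, 0, 0, 0, 0, 1], [0.001, 0, 0, 0, 0, 0, 1]]

```text
time: 10.4
tool_pos: [436.5, -180.6, 97.2]
tcp_rot: [0.111, 0.994, -0.0, 0.001]
force: [-9.3, 4.3, 50.8]
opening: 0.152
```

```bash
python3 st.py
```

```text
10.4 p [ 436.51 -180.58   97.16] F tubframe [10.  -2.1 50.8] M [-0.42 -1.8   0.07] contact [35. -8.  0.] off from C [ 3.8  -0.09  0.  ] dz 13.56
```

step_arm:
  plan:
    - [[-0.002, 0, -0.004, 0, 0, 0, 1], [-0.004, 0, -0.004, 0, 0, 0, 1], [-0.004, 0, -0.002, 0, 0, 0, 1], [-0.004, 0, -0.0005, 0, 0, 0, 1], [-0.004, 0, -0.0005, 0, 0, 0, 1]]

```text
time: 11.02
tool_pos: [438.8, -180.8, 97.1]
tcp_rot: [0.111, 0.994, 0.0, -0.001]
force: [-13.8, 6.9, 56.3]
opening: 0.154
```

```bash
python3 st.py
```

```text
11.025 p [ 438.8  -180.76   97.14] F tubframe [15.  -3.7 56.3] M [-0.55 -2.48 -0.03] contact [ 44. -10.   0.] off from C [ 1.53 -0.42  0.  ] dz 13.54
```

```bash
cat > bas.py <<'E'
from tub import *
def basket(side,z,yaw=-0.095+np.pi):
    Rb=R.from_euler("z",-0.095);p=np.array([435.8,205.8,0])+Rb.apply([0,side,0]);p[2]=z;return p,down(yaw-np.pi/2)
E
python3 - <<'E'
from bas import *
for z in (170,70,31):
    x=row(*basket(60,z));print(z,x,steps(x))
E
```

```text
170 [ 9.600e-02  4.359e-01 -7.270e-02  1.000e-04 -6.000e-04 -6.090e-02] 7.235646868110687
70 [ 9.590e-02  4.359e-01  2.730e-02  1.000e-04 -6.000e-04 -6.090e-02] 7.154539325491195
31 [ 9.580e-02  4.359e-01  6.630e-02  1.000e-04 -6.000e-04 -6.090e-02] 7.21921241133685
```

step_arm:
  plan:
    - [[0, 0, -0.055, 0, 0, 0, 1], [0.01, 0.03, -0.085, 0, 0, -0.02, 1], [0.096, 0.436, -0.0727, 0, 0, -0.061, 1], [0.096, 0.436, -0.0727, 0, 0, -0.061, 1], [0.096, 0.436, -0.0727, 0, 0, -0.061, 1], [0.096, 0.436, -0.0727, 0, 0, -0.061, 1], [0.096, 0.436, -0.0727, 0, 0, -0.061, 1], [0.096, 0.436, -0.0727, 0, 0, -0.061, 1], [0.096, 0.436, -0.0727, 0, 0, -0.061, 1], [0.096, 0.436, -0.0727, 0, 0, -0.061, 1]]

```text
time: 12.28
tool_pos: [440.9, 267.8, 165.6]
tcp_rot: [0.045, 0.999, -0.0, -0.001]
force: [0.2, -0.4, -0.8]
opening: 0.153
```

```bash
python3 snap.py w7;python3 f5.py w7
python3 - <<'E'
from bas import *
for z in (170,70,31):
    x=row(*basket(60,z));print(z,x,steps(x))
E
```

```text
[440.9 267.8 165.6] 12.275 [ 5.220e-01  3.580e-01  1.918e+00  1.000e-03  8.680e-01 -9.580e-01] 0.055 [ 0.2 -0.4 -0.8]
TCP in lid frame 43.3 [3.2350e+00 1.8850e+00 2.2397e+01 3.0000e-03 9.0000e-03]
170 [-0.0009 -0.0005 -0.0044 -0.0008 -0.0012  0.0013] 0.07230159057724803
70 [-0.0011 -0.0003  0.0956 -0.0008 -0.0012  0.0013] 1.52970878274265
31 [-0.0012 -0.0003  0.1346 -0.0008 -0.0012  0.0013] 2.1536909341871686
```

View pics/w7.png

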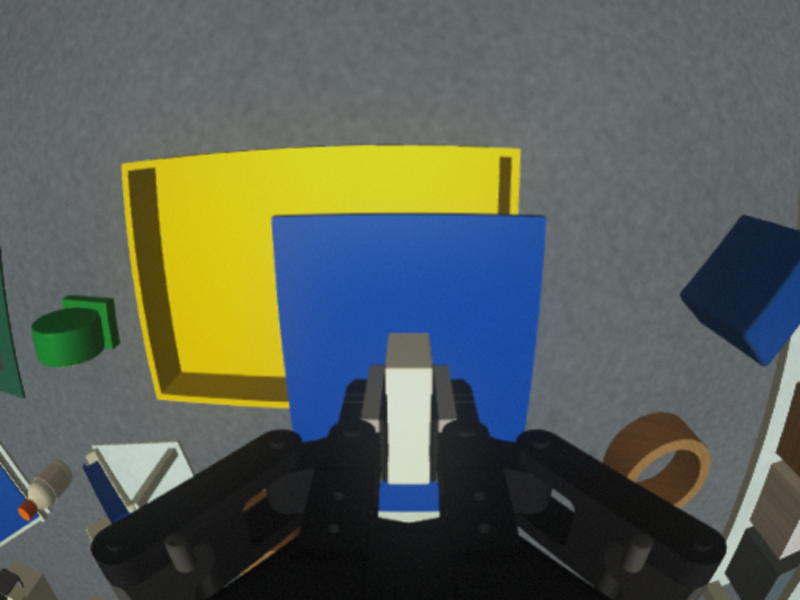

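Run:
```python
from mv import *
for n in ("w3","w4","w5","w6","w7"):
    d=np.load(n+".npz");E=d["extrinsics"];r=R.from_quat(d["q"]);c=-E[:3,:3].T@E[:3,3]
    print(n,r.inv().apply(c-d["p"]).round(2),np.degrees((r.inv()*R.from_matrix(E[:3,:3].T)).as_rotvec()).round(2))
p=[env.state()["tool_pos"] for _ in range(3)];print(p)
```

```text
w3 [  81.11    0.71 -142.23] [-14.17 -14.17  89.19]
w4 [  81.13    0.7  -142.24] [-14.17 -14.17  89.19]
w5 [  81.09    0.7  -142.23] [-14.17 -14.17  89.19]
w6 [  79.44    1.66 -142.92] [-14.2  -14.17  89.19]
w7 [  79.23    1.61 -142.91] [-14.2  -14.17  89.19]
[array([440.65794476, 266.10168604, 165.59907983]), array([440.65794476, 266.10168604, 165.59907983]), array([440.65794476, 266.10168604, 165.59907983])]
```

Run:
```python
from mv import *
D=[]
for n in ("w3","w4","w5","w6","w7"):
    d=np.load(n+".npz");D.append((d["extrinsics"],R.from_quat(d["q"]),d["p"],n))
q=[.759,.651,0,0]
E=np.array
d=np.load("w1.npz");D.append((d["extrinsics"],R.from_quat([.759,.651,0,0]),E([433.487,-183.497,234.797]),"w1"))
d=np.load("w2.npz");D.append((d["extrinsics"],R.from_quat([.111,.994,0,0]),E([450.431,-183.358,235.035]),"w2"))
A=[];b=[]
for e,r,p,n in D:
    c=-e[:3,:3].T@e[:3,3];A.append(np.c_[r.as_matrix(),np.eye(3)]);b.append(c-p);print(n,r.inv().apply(c-p).round(2))
x,res,rk,sv=np.linalg.lstsq(np.vstack(A),np.hstack(b),rcond=None);print(x.round(2),rk,sv,(np.vstack(A)@x-np.hstack(b)).round(2))
```

```text
w3 [  81.11    0.71 -142.23]
w4 [  81.13    0.7  -142.24]
w5 [  81.09    0.7  -142.23]
w6 [  79.44    1.66 -142.92]
w7 [  79.23    1.61 -142.91]
w1 [  81.24    0.28 -142.94]
w2 [  79.42    1.71 -142.92]
[ 7.9590e+01  1.0000e-02 -1.4257e+02  5.2000e-01  1.5900e+00  3.4000e-01] 6 [3.73028626 3.52511515 3.51304984 1.28782019 1.25441746 0.29148654] [ 0.   -0.01  0.01  0.   -0.01 -0.01 -0.    0.02  0.02  0.01  0.01 -0.
  0.01  0.03  0.01 -0.    0.   -0.02 -0.02 -0.04 -0.  ]
```

step_arm:
  plan:
    - [[0, 0, 0.06, 0, 0, 0, 1], [-0.001, 0, 0.115, 0, 0, 0, 1], [-0.001, 0, 0.1346, 0, 0, 0, 1], [-0.001, 0, 0.1346, 0, 0, 0, 1], [-0.001, 0, 0.1346, 0, 0, 0, 0.3], [-0.001, 0, 0.1346, 0, 0, 0, 0.3], [-0.001, 0, 0.1346, 0, 0, 0, 0.3]]

```text
time: 13.2
tool_pos: [443.1, 265.6, 33.2]
tcp_rot: [0.047, 0.999, 0.0, 0.0]
force: [-0.8, 0.1, 0.3]
opening: 0.354
```

Run:
```python
from bas import *
r,p,s=cur();print(p,s["force"],s["opening"])
e=np.array([.5,1.6,.3])
x=row([435,210,150],toolR("B"));print(x)
P=at("B",[0,0,175])-e;print(P)
x=row(P,toolR("B"));print(x,steps(x))
```

```text
[443.08301676 265.62599561  33.23788821] [-0.82168142  0.09293019  0.34127747] 0.35403091894173594
[ 0.0027 -0.056  -0.1168 -0.23    0.2773  0.6339]
[ 641.70897982 -115.25054395  185.95777755]
[-0.2339 -0.3602 -0.1529 -0.23    0.2773  0.6339] 8.177112296932153
```

step_arm:
  plan:
    - [[0, 0, -0.06, 0, 0, 0, 0.3], [0, 0, -0.12, 0, 0, 0, 0.3], [-0.08, -0.1202, -0.15, -0.06, 0.07, 0.2, 0.0], [-0.2339, -0.3602, -0.1529, -0.23, 0.2773, 0.6339, 0], [-0.2339, -0.3602, -0.1529, -0.23, 0.2773, 0.6339, 0], [-0.2339, -0.3602, -0.1529, -0.23, 0.2773, 0.6339, 0], [-0.2339, -0.3602, -0.1529, -0.23, 0.2773, 0.6339, 0], [-0.2339, -0.3602, -0.1529, -0.23, 0.2773, 0.6339, 0], [-0.2339, -0.3602, -0.1529, -0.23, 0.2773, 0.6339, 0], [-0.2339, -0.3602, -0.1529, -0.23, 0.2773, 0.6339, 0]]

```text
time: 14.45
tool_pos: [643.5, -119.8, 185.4]
tcp_rot: [0.63, 0.7, 0.228, -0.247]
force: [-0.1, 0.5, -1.2]
opening: 0.502
```

```bash
python3 - <<'E'
from bas import *
r,p,s=cur();print(p,s["dq"].round(3))
x=row(at("B",[0,0,175])-[.5,1.6,.3],toolR("B"));print(x,steps(x))
E
python3 snap.py w8 B
```

```text
[ 643.46644891 -119.77260056  185.41253347] [-0.224  0.065  0.214  0.669  0.037  0.884]
[ 0.004  -0.0013  0.0025 -0.0016  0.0055  0.008 ] 0.11034624992683108
[ 643.5 -119.8  185.4] 14.45 [-0.454  0.699  1.438  0.578  1.435 -0.769] 0.884 [-0.1  0.5 -1.2]
err [ 1.3 -6.1 -0.8] 1.1840094158869925
```

View pics/w8.png

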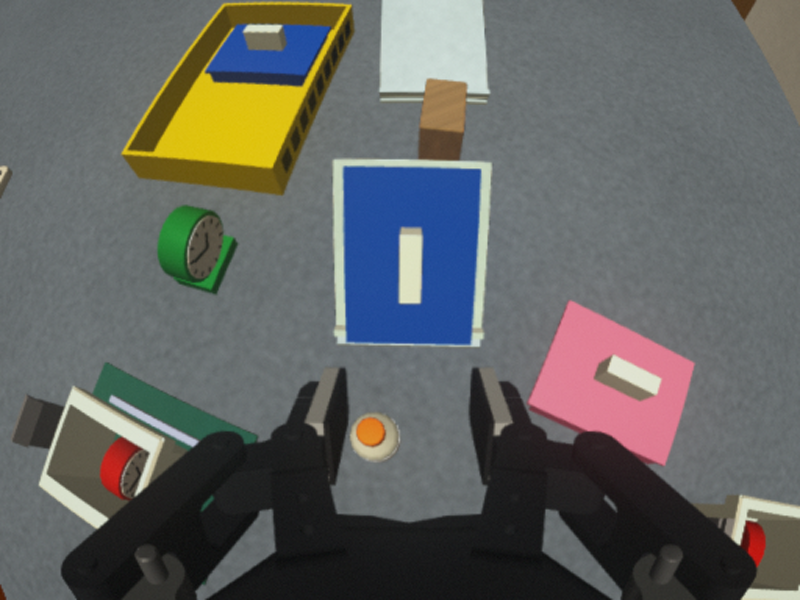

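```bash
python3 snap.py w9 B; python3 f4.py w9 B 235
python3 - <<'E'
from station import models
print([(d["score"],d["position"]) for d in models.look_for("wrist","glue_bottle")][:2])
print([(d["score"],d["position"]) for d in models.look_for("wrist","carton")][:2])
E
```

```text
[ 641.1 -118.9  184. ] 14.5 [-0.456  0.699  1.443  0.58   1.434 -0.765] 0.177 [-0.7 -0.1 -1.5]
err [-1.2 -5.2 -2.3] 0.6390669544236847
70.1 [633.6363   3.0306  49.0741   1.6548] 8799.0
 lid in tool [  7.99   4.21 181.72]
70.3 [633.6676   2.9887  49.0547   1.654   -0.6953] 8799.0
 lid in tool [  7.94   4.24 181.71]
[(0.68, [626.5, -132.9, 54.6])]
[(0.62, [647.1, 109.1, 73.9]), (0.43, [626.1, -131.1, 60.3])]
```

View pics/f4.png

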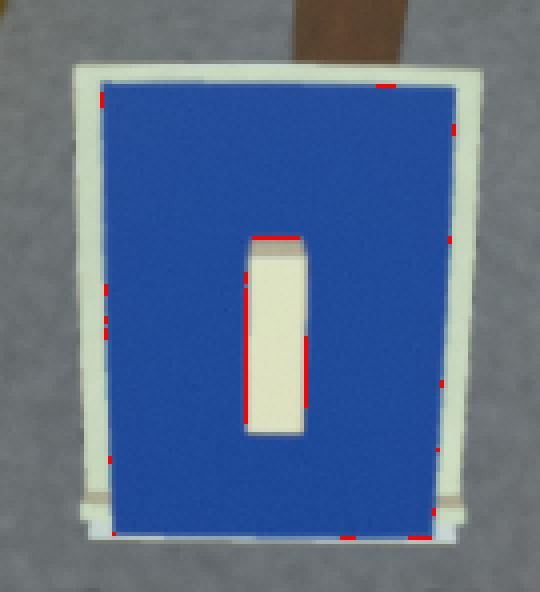

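```bash
sed -i 's/"A":(\[[^]]*\]/"A":([631.3,258.4,36.9,1.678]/;s/"B":(\[[^]]*\]/"B":([633.1,1.4,48.8,1.655]/' lids.py
python3 - <<'E'
from bas import *
for z in(23,80):
  P=at("B",[0,0,z]);T=toolR("B")
  print(P.round(1),"bottle in tool",[T.inv().apply(np.array(b)-P).round(0) for b in([627,-117,80],[627,-133,80],[627,-117,40])])
for z in(175,70,23):
    x=row(at("B",[0,0,z]),toolR("B"));print(x,steps(x))
E
```

```text
[634.3 -13.3  66.4] bottle in tool [array([-70., -16., -76.]), array([-82., -17., -87.]), array([-96., -16., -46.])]
[637.4 -49.8 110.1] bottle in tool [array([-70., -16., -19.]), array([-82., -17., -30.]), array([-96., -16.,  11.])]
[ 0.002   0.0021  0.0045 -0.0065  0.006   0.0138] 0.18383289225152558
[ 0.0033  0.0036  0.1095 -0.0065  0.006   0.0138] 1.7537416001224353
[ 0.0039  0.0042  0.1565 -0.0065  0.006   0.0138] 2.5056786705401795
```

Run:
```python
from bas import *
r,p,s=cur();print(p,s["time"],s["dq"].round(3))
for z in(70,23):
    x=row(at("B",[0,0,z]),toolR("B"));print(x,steps(x))
ob=R.from_euler("ZY",[1.659,np.radians(-40)])*R.from_matrix(np.diag([1.,-1,-1]))
for z in(70,23):
    x=row(at("B",[0,0,z]),toolR("B"),(ob,np.array([641.709,-115.25,185.958])));print(x,steps(x))
```

```text
[ 640.9231675  -115.3290485   185.01286879] 14.65 [ 0.03  -0.016 -0.003  0.003  0.001 -0.   ]
[ 0.0033  0.0036  0.1095 -0.0065  0.006   0.0138] 1.7537416001224353
[ 0.0039  0.0042  0.1565 -0.0065  0.006   0.0138] 2.5056786705401795
[ 0.0014  0.0015  0.1102 -0.0012 -0.      0.0015] 1.7635055996508773
[ 0.0014  0.0016  0.1572 -0.0012 -0.      0.0015] 2.5154300149278654
```

step_arm:
  plan:
    - [[0.0033, 0.0036, 0.055, -0.0065, 0.006, 0.0138, 0], [0.0033, 0.0036, 0.1095, -0.0065, 0.006, 0.0138, 0], [0.0036, 0.004, 0.135, -0.0065, 0.006, 0.0138, 0], [0.0036, 0.004, 0.135, -0.0065, 0.006, 0.0138, 0]]

```text
time: 15.15
tool_pos: [634.9, -24.0, 82.4]
tcp_rot: [0.635, 0.693, 0.231, -0.253]
force: [0.6, 0.8, 0.1]
opening: 0.499
```

```bash
python3 - <<'E'
from bas import *
r,p,s=cur();print(p,s["time"],s["dq"].round(3))
x=row(at("B",[0,0,23]),toolR("B"));print(x,steps(x))
E
python3 snap.py w10 B
```

```text
[634.93504846 -23.96097501  82.3535257 ] 15.15 [-0.035 -0.028 -0.046 -0.001  0.018  0.014]
[-0.0021  0.0004  0.019  -0.002  -0.0006  0.0007] 0.30591815899027636
[634.9 -24.   82.4] 15.15 [-0.338  0.787  1.568  0.675  1.212 -0.809] 0.046 [0.6 0.8 0.1]
err [  -7.6   86.7 -100.5] 0.25832347772773484
```

View pics/w10.png

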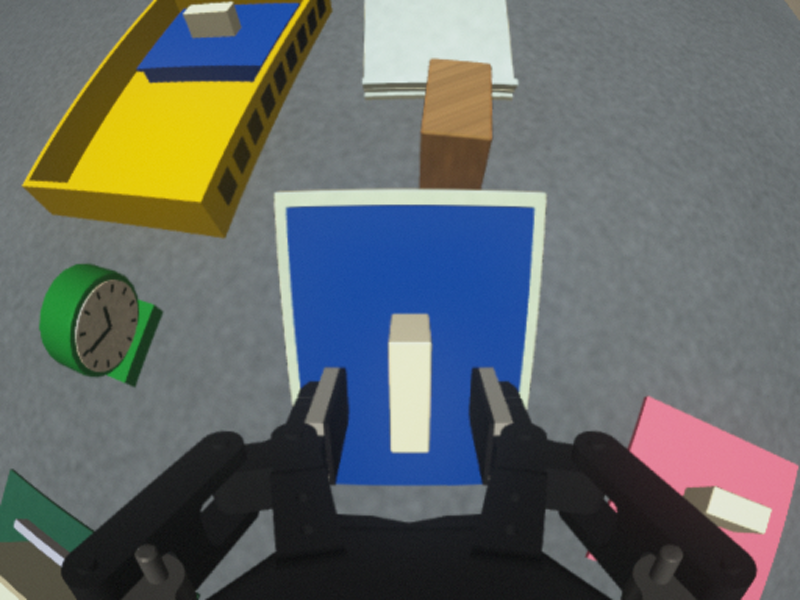

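Aligned; apply the small correction, close on the fin, lift along the normal.

step_arm:
  plan:
    - [[-0.0021, 0.0004, 0.019, -0.002, 0, 0.0007, 0], [-0.0021, 0.0004, 0.019, -0.002, 0, 0.0007, 0], [-0.0021, 0.0004, 0.019, -0.002, 0, 0.0007, 1], [-0.0021, 0.0004, 0.019, -0.002, 0, 0.0007, 1], [-0.0021, 0.0004, 0.019, -0.002, 0, 0.0007, 1], [-0.0021, 0.0004, 0.019, -0.002, 0, 0.0007, 1], [-0.0021, 0.0004, -0.01, -0.002, 0, 0.0007, 1], [-0.0021, 0.0004, -0.06, -0.002, 0, 0.0007, 1], [-0.0021, 0.0004, -0.1, -0.002, 0, 0.0007, 1], [-0.0021, 0.0004, -0.1, -0.002, 0, 0.0007, 1]]

```text
time: 16.45
tool_pos: [643.6, -94.9, 160.1]
tcp_rot: [0.638, 0.69, 0.234, -0.248]
force: [-0.9, 0.5, -2.0]
opening: 0.153
```

```bash
sed -i 's/^C=.*/C=np.array([439.8,-183.1]);YAW=2.92;ZH=82.9/' tub.py
# f5: correct world calibration shift
python3 - <<'E'
s=open("f5.py").read()
s=s.replace('T=RR.from_quat','E_=info["extrinsics"].copy();E_[:3,3]+=E_[:3,:3]@np.array([.52,1.59,.34]);info["extrinsics"]=E_\nT=RR.from_quat')
open("f5.py","w").write(s)
E
for i in w5 w6 w7; do python3 f5.py $i; done; python3 snap.py w11; python3 f5.py w11
```

```text
TCP in lid frame 37.1 [ 2.6160e+00 -1.5000e-02  2.1968e+01  0.0000e+00  1.5000e-02]
TCP in lid frame 182.6 [ 2.2600e+00 -4.8000e-02  2.1595e+01 -1.0000e-03  1.7000e-02]
TCP in lid frame 43.2 [2.7960e+00 2.2900e-01 2.2432e+01 1.0000e-03 1.8000e-02]
[643.6 -94.9 160.1] 16.45 [-0.429  0.715  1.481  0.613  1.369 -0.766] 0.061 [-0.9  0.5 -2. ]
TCP in lid frame 45.5 [-2.5730e+00 -1.0700e-01  2.3666e+01  2.0000e-03  3.0000e-03]
```

View pics/f5.png

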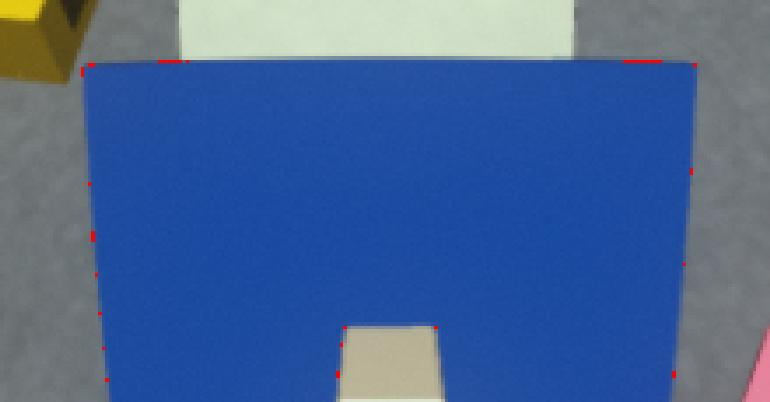

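Run:
```python
from bas import *
for dz in (110,40):
    x=row(*place((-2.6,0),dz,83.9));print(x,steps(x))
```

```text
[-0.0341 -0.2062 -0.0757  0.2127 -0.2856 -0.581 ] 7.642393267977865
[-0.0791 -0.2064 -0.0221  0.2127 -0.2856 -0.581 ] 7.642393267977865
```

step_arm:
  plan:
    - [[0, -0.03, -0.05, 0, 0, 0, 1], [-0.0341, -0.2062, -0.0757, 0.2127, -0.2856, -0.581, 1], [-0.0341, -0.2062, -0.0757, 0.2127, -0.2856, -0.581, 1], [-0.0341, -0.2062, -0.0757, 0.2127, -0.2856, -0.581, 1], [-0.0341, -0.2062, -0.0757, 0.2127, -0.2856, -0.581, 1], [-0.0341, -0.2062, -0.0757, 0.2127, -0.2856, -0.581, 1], [-0.0341, -0.2062, -0.0757, 0.2127, -0.2856, -0.581, 1], [-0.0341, -0.2062, -0.0757, 0.2127, -0.2856, -0.581, 1], [-0.0791, -0.2064, -0.0221, 0.2127, -0.2856, -0.581, 1], [-0.0791, -0.2064, -0.0221, 0.2127, -0.2856, -0.581, 1]]

```text
time: 17.75
tool_pos: [437.5, -179.9, 120.1]
tcp_rot: [0.109, 0.994, 0.002, -0.006]
force: [0.1, 0.3, -1.2]
opening: 0.146
```

```bash
python3 snap.py w12; python3 f5.py w12
python3 - <<'E'
from bas import *
r,p,s=cur();print(p,s["dq"].round(3))
for dz in (20,15,13,10):
    x=row(*place((-2.6,0),dz,83.9));print(dz,x,steps(x))
E
```

```text
[ 437.5 -179.9  120.1] 17.75 [-4.160e-01  3.850e-01  2.027e+00  1.000e-03  7.420e-01 -1.768e+00] 0.075 [ 0.1  0.3 -1.2]
TCP in lid frame 170.9 [-2.9640e+00 -9.6000e-02  2.3323e+01  1.0000e-03  5.0000e-03]
[ 439.17061667 -180.97306636  121.06236431] [-0.015 -0.038 -0.064  0.001  0.041  0.007]
20 [-0.0039 -0.002   0.0171  0.0014 -0.0049  0.0003] 0.28244418917726033
15 [-0.0039 -0.002   0.0221  0.0014 -0.0049  0.0003] 0.36048678200455564
13 [-0.0039 -0.002   0.0241  0.0014 -0.0049  0.0003] 0.3919248907635237
10 [-0.004  -0.002   0.0271  0.0014 -0.0049  0.0003] 0.43946440128865955
```

View pics/w12.png

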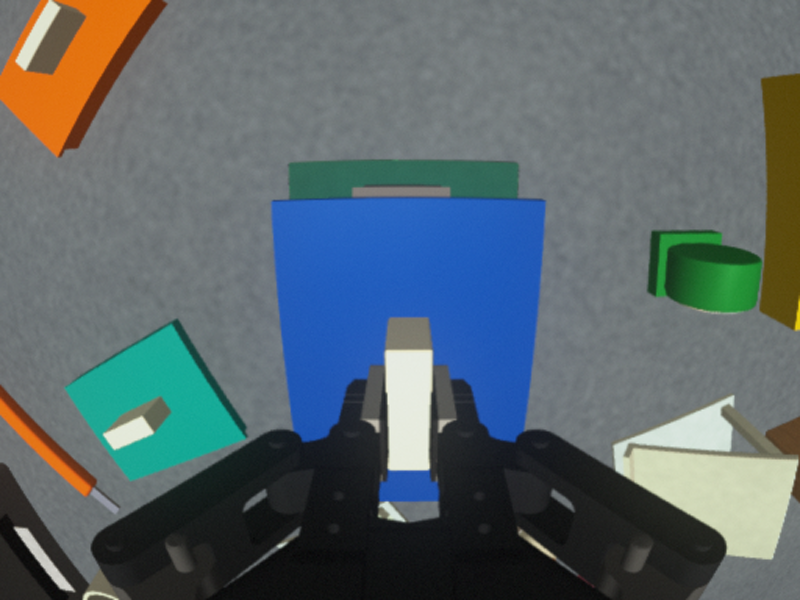

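step_arm:
  plan:
    - [[-0.0039, -0.002, 0.0171, 0.0014, -0.0049, 0, 1], [-0.0039, -0.002, 0.0171, 0.0014, -0.0049, 0, 1], [-0.0039, -0.002, 0.0171, 0.0014, -0.0049, 0, 1], [-0.0039, -0.002, 0.0171, 0.0014, -0.0049, 0, 1]]

```text
time: 18.3
tool_pos: [445.9, -186.3, 107.6]
tcp_rot: [0.11, 0.994, -0.002, 0.005]
force: [-0.3, -1.0, -1.2]
opening: 0.148
```

Run:
```python
from bas import *
r,p,s=cur();print(p,s["dq"].round(3),s["force"],s["time"])
for dz in (20,15,13,10):
    x=row(*place((-2.6,0),dz,83.9));print(dz,x,steps(x))
```

```text
[ 445.92556246 -186.31090604  107.5998727 ] [ 0.002 -0.001  0.004 -0.001 -0.009 -0.002] [-0.26937712 -0.98513362 -1.16843383] 18.3
20 [ 0.0041  0.0018  0.0037 -0.0012  0.0046  0.0003] 0.09293782868132869
15 [ 0.0042  0.0018  0.0087 -0.0012  0.0046  0.0003] 0.15723205779992833
13 [ 0.0042  0.0018  0.0107 -0.0012  0.0046  0.0003] 0.18615778253943613
10 [ 0.0042  0.0018  0.0137 -0.0012  0.0046  0.0003] 0.23107124442474447
```

step_arm:
  plan:
    - [[0.0041, 0.0018, 0.0057, -0.0012, 0.0046, 0, 1], [0.0041, 0.0018, 0.0057, -0.0012, 0.0046, 0, 1], [0.0041, 0.0018, 0.0057, -0.0012, 0.0046, 0, 1], [0.0041, 0.0018, 0.0057, -0.0012, 0.0046, 0, 1]]

```text
time: 18.8
tool_pos: [441.8, -183.4, 101.0]
tcp_rot: [0.11, 0.994, 0.0, -0.001]
force: [-0.3, -0.6, -0.6]
opening: 0.151
```

Run:
```python
from bas import *
r,p,s=cur();print(p,s["dq"].round(3),s["force"],s["time"])
for dz in (15,13,10):
    x=row(*place((-2.6,0),dz,83.9));print(dz,x,steps(x))
```

```text
[ 441.83669098 -183.40566436  100.99499055] [ 0.001  0.001 -0.001  0.    -0.002 -0.   ] [-0.33575784 -0.60800625 -0.61557581] 18.8
15 [-0.0005 -0.0002  0.0021  0.0001 -0.0005  0.0005] 0.034687173421886076
13 [-0.0005 -0.0002  0.0041  0.0001 -0.0005  0.0005] 0.06616343401003308
10 [-0.0006 -0.0002  0.0071  0.0001 -0.0005  0.0005] 0.11404981367805912
```

step_arm:
  plan:
    - [[-0.0005, -0.0002, 0.002, 0, -0.0005, 0.0005, 1], [-0.0005, -0.0002, 0.004, 0, -0.0005, 0.0005, 1], [-0.0005, -0.0002, 0.0055, 0, -0.0005, 0.0005, 1], [-0.0005, -0.0002, 0.0055, 0, -0.0005, 0.0005, 1]]

```text
time: 19.3
tool_pos: [442.7, -183.9, 95.7]
tcp_rot: [0.111, 0.994, -0.0, 0.0]
force: [2.0, -0.6, 2.7]
opening: 0.149
```

```bash
python3 st.py
```

```text
19.3 p [ 442.7  -183.91   95.66] F tubframe [-2.1  0.2  2.7] M [ 0.09  0.14 -0.03] contact [-50.  35.   0.] off from C [-3.01  0.15  0.  ] dz 12.76
```

step_arm:
  plan:
    - [[0, 0, 0.001, 0, 0, 0, 1], [0, 0, 0.002, 0, 0, 0, 1], [0, 0, 0.003, 0, 0, 0, 1], [0, 0, 0.003, 0, 0, 0, 1]]

```text
time: 19.8
tool_pos: [442.8, -183.9, 93.0]
tcp_rot: [0.111, 0.994, -0.0, 0.001]
force: [0.1, 0.1, 6.8]
opening: 0.15
```

```bash
python3 st.py
```

```text
19.8 p [ 442.76 -183.92   92.96] F tubframe [-0.1 -0.1  6.8] M [0.02 0.06 0.04] contact [-9.  3.  0.] off from C [-3.07  0.15  0.  ] dz 10.06
```

step_arm:
  plan:
    - [[0, 0, 0.002, 0, 0, 0, 1], [0, 0, 0.004, 0, 0, 0, 1], [0, 0, 0.006, 0, 0, 0, 1], [0, 0, 0.0075, 0, 0, 0, 1], [0, 0, 0.0075, 0, 0, 0, 1]]

```text
time: 20.42
tool_pos: [441.7, -183.5, 84.6]
tcp_rot: [0.111, 0.994, 0.0, -0.001]
force: [-0.8, -0.2, -0.2]
opening: 0.149
```

```bash
python3 st.py
```

```text
20.425 p [ 441.66 -183.46   84.62] F tubframe [ 0.7  0.4 -0.2] M [ 0.04 -0.03  0.05] contact [-209. -275.    0.] off from C [-1.89 -0.06  0.  ] dz 1.72
```

step_arm:
  plan:
    - [[0, 0, 0.001, 0, 0, 0, 1], [0, 0, 0.002, 0, 0, 0, 1], [0, 0, 0.002, 0, 0, 0, 1]]

```text
time: 20.8
tool_pos: [441.7, -183.5, 84.5]
tcp_rot: [0.11, 0.994, 0.0, -0.0]
force: [-8.4, 2.8, 26.8]
opening: 0.152
```

```bash
python3 st.py
```

```text
20.8 p [ 441.71 -183.49   84.51] F tubframe [ 8.8 -0.8 26.8] M [-0.29 -1.31  0.04] contact [ 49. -11.   0.] off from C [-1.95 -0.04  0.  ] dz 1.61
```

step_arm:
  plan:
    - [[0, 0, -0.0015, 0, 0, 0, 1], [0, 0, -0.0015, 0, 0, 0, 0.1], [0, 0, -0.0015, 0, 0, 0, 0.1], [0, 0, -0.0015, 0, 0, 0, 0.1], [0, 0, -0.05, 0, 0, 0, 0.1], [0, 0, -0.11, 0, 0, 0, 0.1], [0.02, 0.02, -0.15, 0, 0, 0, 0.1], [0.02, 0.02, -0.15, 0, 0, 0, 0.1], [0.02, 0.02, -0.15, 0, 0, 0, 0.1]]

```text
time: 21.92
tool_pos: [426.9, -159.8, 232.4]
tcp_rot: [0.11, 0.994, 0.0, -0.0]
force: [-0.4, -0.4, 0.1]
opening: 0.444
```

```bash
python3 snap.py w13
python3 - <<'E'
from station import cams
import cv2
s=cams.read_camera("scene");t=cams.read_camera("top")
c=lambda im,x0,y0,w,h,k:cv2.resize(im[y0:y0+h,x0:x0+w,::-1],None,fx=k,fy=k,interpolation=cv2.INTER_CUBIC)
cv2.imwrite("pics/s_end.png",c(s,150,140,230,170,3.4))
E
```

```text
[ 426.9 -159.8  232.4] 21.925 [-0.384  0.171  1.989  0.     0.982 -1.734] 0.028 [-0.4 -0.4  0.1]
```

View pics/w13.png

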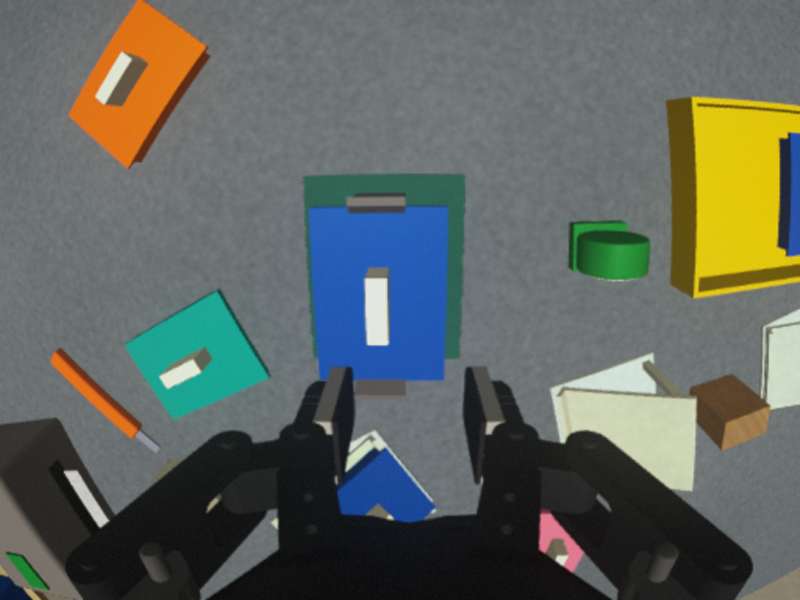

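View pics/s_end.png

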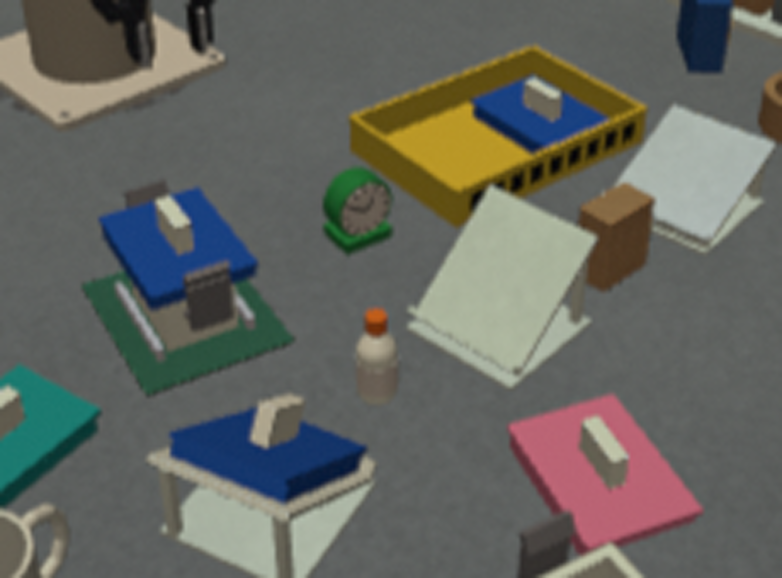

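```bash
python3 - <<'E'
import numpy as np,cv2
d=np.load("w13.npz");im=d["im"];cv2.imwrite("pics/z.png",cv2.resize(im[100:260,180:310,::-1],None,fx=4.5,fy=3.7,interpolation=cv2.INTER_CUBIC))
import lids
s=open("f4.py").read()
s=s.replace('p0,a=L[n]','L["T"]=([439.8+.5,-183.1+1.6,60.6,2.92],0);p0,a=L[n]')
open("f4t.py","w").write(s)
E
python3 f4t.py w13 T 245
```

```text
484.0 [ 438.5319 -180.8243   64.849     2.9182] 8731.0
 lid in tool [-15.95 -17.98 167.58]
405.0 [ 4.375909e+02 -1.804480e+02  6.653340e+01  2.912200e+00 -6.230000e-02] 8731.0
 lid in tool [-14.95 -17.82 165.89]
```

View pics/z.png

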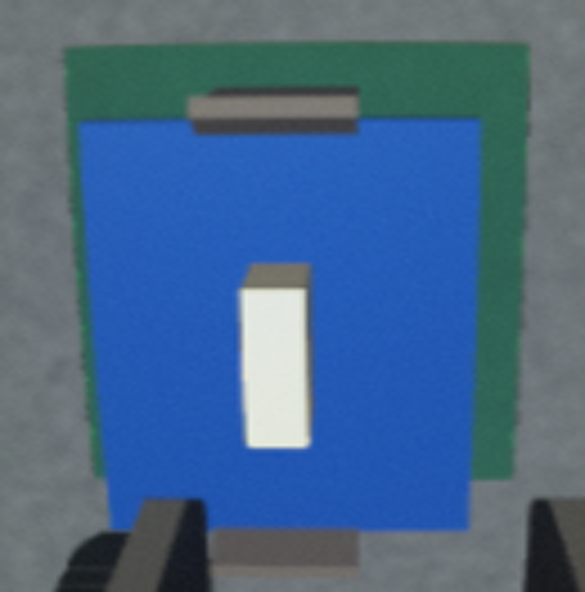

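```bash
python3 - <<'E'
s=open("f4t.py").read()
s=s.replace("m=(m>.35).astype(float)","m=(m>.35).astype(float);W=np.zeros((384,512));W[110:232,185:300]=1;W[232:255,261:284]=1;W[232:242,206:208]=0;W[118:140,216:266]=0;W=W[y0:y1,x0:x1]")
s=s.replace("-m)**2).sum()","-m)**2*W).sum()").replace("-m)>.5","-m)*W>.5")
open("f4t.py","w").write(s)
E
python3 f4t.py w13 T 252
```

```text
111.8 [ 438.3306 -180.5131   67.4669    2.919 ] 8731.0
 lid in tool [-15.68 -17.72 164.96]
95.9 [ 4.377576e+02 -1.804311e+02  6.704640e+01  2.916900e+00 -2.690000e-02] 8731.0
 lid in tool [-15.11 -17.77 165.38]
```

View pics/f4.png

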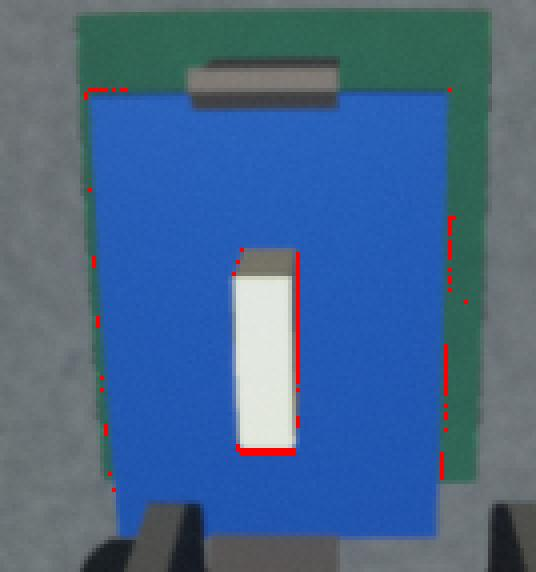

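step_arm:
  plan:
    - [[-0.026, -0.018, 0, 0, 0, 0, -1], [-0.026, -0.018, 0, 0, 0, 0, -1], [-0.026, -0.018, 0, 0, 0, 0, -1], [-0.026, -0.018, 0, 0, 0, 0, -1], [-0.026, -0.018, 0, 0, 0, 0, -1]]

```text
time: 22.7
tool_pos: [448.2, -182.8, 232.9]
tcp_rot: [0.11, 0.994, 0.0, -0.0]
force: [-0.3, -0.5, -0.2]
opening: 1.002
```

```bash
python3 snap.py w14
python3 - <<'E'
s=open("f4t.py").read()
import re
s=re.sub(r"W=np.zeros.*?W=W\[","W=np.ones((384,512));W=W[",s)
open("f4u.py","w").write(s)
import numpy as np,cv2
im=np.load("w14.npz")["im"];cv2.imwrite("pics/z2.png",cv2.resize(im[70:250,190:330,::-1],None,fx=4.2,fy=3.3,interpolation=cv2.INTER_CUBIC))
E
python3 f4u.py w14 T
```

```text
[ 448.2 -182.8  232.9] 22.7 [-0.412  0.213  1.933  0.     0.996 -1.762] 0.003 [-0.3 -0.5 -0.2]
331.4 [ 438.8625 -181.0476   64.9844    2.9213] 9527.0
 lid in tool [  9.4  -0.4 167.9]
290.1 [ 4.381581e+02 -1.809124e+02  6.683290e+01  2.920500e+00 -4.260000e-02] 9527.0
 lid in tool [ 10.12  -0.42 166.05]
```

View pics/f4.png

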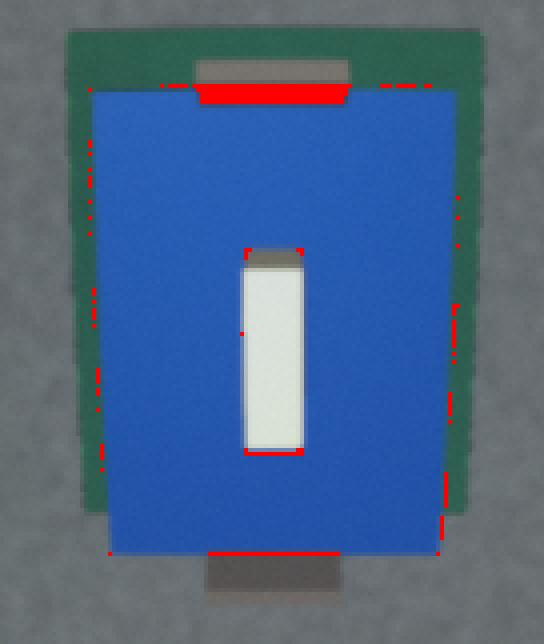

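```bash
python3 - <<'E'
s=open("f4u.py").read()
s=s.replace("W=W[y0:y1,x0:x1]","W=W[y0:y1,x0:x1].copy();W[:30,45:92]=0;W[134:,48:89]=0")
open("f4u.py","w").write(s)
for th in(.35,.5,.65):
    open("f4v.py","w").write(s.replace("m>.35",f"m>{th}"))
    import subprocess;print(th,subprocess.run(["python3","f4v.py","w14","T"],capture_output=True,text=True,cwd=".").stdout)
import numpy as np,sys
sys.path.insert(0,".")
E
python3 - <<'E'
import sys;sys.path.insert(0,".")
from fit import *
d=np.load("w14.npz");b=blue(d["im"]);print(b[165,200:240].round(2));print(b[205:245,275].round(2))
E
```

```text
0.35 110.1 [ 438.4363 -180.9952   66.7099    2.9203] 9527.0
 lid in tool [  9.83  -0.44 166.17]
89.3 [ 4.380087e+02 -1.808584e+02  6.722240e+01  2.921300e+00 -3.830000e-02] 9527.0
 lid in tool [ 10.27  -0.4  165.66]

0.5 66.9 [ 439.1067 -181.0958   64.2301    2.9208] 9370.0
 lid in tool [  9.15  -0.39 168.65]
60.0 [ 4.388917e+02 -1.810529e+02  6.447090e+01  2.920600e+00 -1.750000e-02] 9370.0
 lid in tool [  9.37  -0.39 168.41]

0.65 56.4 [ 439.4085 -181.3018   63.1141    2.9227] 9298.0
 lid in tool [  8.81  -0.52 169.77]
53.6 [ 4.392787e+02 -1.812310e+02  6.338710e+01  2.923400e+00 -1.000000e-02] 9298.0
 lid in tool [  8.95  -0.48 169.49]

[0.   0.   0.   0.   0.   0.   0.   0.   0.   0.   0.03 0.25 0.22 0.27
 0.38 0.68 1.   1.   1.   1.   1.   1.   1.   1.   1.   1.   1.   1.
 1.   1.   1.   1.   1.   1.   1.   1.   1.   1.   1.   1.  ]
[1.   1.   1.   1.   1.   1.   1.   1.   1.   1.   1.   1.   1.   1.
 1.   1.   0.93 0.02 0.   0.   0.   0.   0.   0.   0.   0.   0.   0.
 0.   0.   0.   0.   0.   0.   0.   0.   0.   0.   0.   0.  ]
```

Run:
```python
from station import env
print(env.finish_job(), env.state()["time"])
```

```text
the job is handed in; nothing more can be done
the job is handed in; nothing more can be done
```

The tub in the green nest is closed with the lid from the middle stand, the 40° one (lid_3), and I handed the job in at about 23 s. No verdict was reported.

- **First try, lid_1 (left stand, 25°):** it stopped hard about 14 mm above home under up to 56 N, at several small sideways offsets. It now lies in the yellow basket. Those tries were about 1.5–2 mm off across the tub, because I only corrected a small camera calibration shift afterwards. I did not retest it.
- **Second try, lid_3 (middle stand, 40°):** after that correction it went in with about 7 N. The force fell to zero at the snap, and it then stopped firmly (27 N) about 14 mm lower than lid_1 had.
- **Third lid, lid_2 (right stand, 32°):** never touched and still on its stand.

**Last checks:**
- The pictures show the lid seated between both clips, with the far clip clearly over the plate. The near clip's hook was too small in the picture to be sure of.
- The lid is centred within about 1 mm.
- The picture-based height and tilt disagreed with the contact measurement: 3–6 mm high and up to 0.04 rad tilted, depending on the colour threshold. The values moved toward home (about 2 mm high, 0.01 rad) as the threshold tightened, so I put it down to green showing at the lid's edge and trusted the contact height.
- No bystander I could see had moved, and the gripper was clear, open, and about 110 mm above the lid's fin.

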